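# Put the craft pots away in two colour stacks

### The job

The paper-flower session is over: stack the pots for tomorrow. On the middle of the round cork mat stand the pink pot, with the yellow pot seated fully in its mouth and the white lid closing the yellow pot; on the middle of the square grey mat stand the blue pot, with the green pot seated fully in its mouth. Keep every pot and the lid upright, set them down rather than drop them, and leave the glue bottle, the vase and the red tin where they are.

Things in the scene. Friction and masses are not known exactly. Their poses are not given: they have to be found in the camera images.
- pink_pot: Open pink pot on a white foot, upright, 58 mm high, about 70 g. Foot 43 mm across, 16 mm high (tapers to 38 at the bottom); body above it 58 mm across, 42 mm high; mouth 50 mm across, 38 deep, wall 4. A foot enters another pot's mouth (3.5 mm play) until the shoulder sits on the rim, origins then 42 mm apart. Grasp the body from above. Origin: centre of the underside; z up; round, yaw is free.
- yellow_pot: Open yellow pot on a white foot, upright, 58 mm high, about 70 g. Foot 43 mm across, 16 mm high (tapers to 38 at the bottom); body above it 58 mm across, 42 mm high; mouth 50 mm across, 38 deep, wall 4. A foot enters another pot's mouth (3.5 mm play) until the shoulder sits on the rim, origins then 42 mm apart. Grasp the body from above. Origin: centre of the underside; z up; round, yaw is free.
- blue_pot: Open blue pot on a white foot, upright, 58 mm high, about 70 g. Foot 43 mm across, 16 mm high (tapers to 38 at the bottom); body above it 58 mm across, 42 mm high; mouth 50 mm across, 38 deep, wall 4. A foot enters another pot's mouth (3.5 mm play) until the shoulder sits on the rim, origins then 42 mm apart. Grasp the body from above. Origin: centre of the underside; z up; round, yaw is free.
- green_pot: Open green pot on a white foot, upright, 58 mm high, about 70 g. Foot 43 mm across, 16 mm high (tapers to 38 at the bottom); body above it 58 mm across, 42 mm high; mouth 50 mm across, 38 deep, wall 4. A foot enters another pot's mouth (3.5 mm play) until the shoulder sits on the rim, origins then 42 mm apart. Grasp the body from above. Origin: centre of the underside; z up; round, yaw is free.
- lid: White round lid, lying plug down, about 50 g. Plug 43 mm across, 10 mm high (tapers to 38 at the bottom); flange 58 mm across, 5 thick; black upright knob 20 mm across, 15 to 43 mm above the origin, to grasp from above. The plug enters a pot's mouth (3.5 mm play) until the flange sits on the rim, lid origin then 48 mm above the pot's. Origin: centre of the underside; z up.
- cork_mat: Round brown cork mat, 110 mm across, 4 mm thick, fixed to the table. Origin: centre of its underside, at table height; z up.
- grey_mat: Square dark grey mat, 110 x 110 mm, 4 mm thick, fixed to the table. Origin: centre of its underside, at table height; z up; x and y along its sides.
- glue_bottle: Bystander: white glue bottle with orange band and orange pointed cap, 49 mm across, 135 mm tall, loose. Origin: centre of its underside.
- vase: Bystander: glass vase 68 mm across and 130 mm tall with one pink and lilac flower, about 90 mm across, on a green stem; 245 mm tall in all, loose. Origin: centre of its underside.
- craft_tin: Bystander: round red tin with a bright metal lid, 114 mm across, 84 mm tall, loose. Origin: centre of its underside.
Things that resemble listed ones, but are neither listed nor needed, are in the scene too. Of the things that look like the green_pot, take the one that is farthest to the robot's left at the start.

How it is judged:
At the end, for the whole second after the job is handed in: Pink pot on cork mat, blue pot on grey mat, within 15 mm of the centre; yellow in pink and green in blue, within 6 mm of centre and 42 mm up; lid in yellow, within 6 mm and 48 mm up (heights within 4 mm); all five upright within 0.08 rad, released, at rest (horizontal distance between pink_pot and cork_mat below 0.015 m and z of pink_pot in the frame of cork_mat between 0 and 0.008 m and horizontal distance between yellow_pot and pink_pot below 0.006 m and z of yellow_pot in the frame of pink_pot between 0.038 and 0.046 m and horizontal distance between lid and yellow_pot below 0.006 m and z of lid in the frame of yellow_pot between 0.044 and 0.052 m and horizontal distance between blue_pot and grey_mat below 0.015 m and z of blue_pot in the frame of grey_mat between 0 and 0.008 m and horizontal distance between green_pot and blue_pot below 0.006 m and z of green_pot in the frame of blue_pot between 0.038 and 0.046 m and angle between each of pink_pot, yellow_pot, blue_pot, green_pot, lid's own z axis and vertical below 0.08 rad and linear speed of each of pink_pot, yellow_pot, blue_pot, green_pot, lid below 0.02 m/s); the robot touches nothing.
It fails at once if a pot or the lid is tipped more than 0.6 rad from upright (angle between any of pink_pot, yellow_pot, blue_pot, green_pot, lid's own z axis and vertical above 0.6 rad).
It fails at once if a pot or the lid is dropped: touching nothing and faster than 0.6 m/s (a fall of about 20 mm) ((contact force between pink_pot and anything else below 0.001 N and linear speed of pink_pot above 0.6 m/s) or (contact force between yellow_pot and anything else below 0.001 N and linear speed of yellow_pot above 0.6 m/s) or (contact force between blue_pot and anything else below 0.001 N and linear speed of blue_pot above 0.6 m/s) or (contact force between green_pot and anything else below 0.001 N and linear speed of green_pot above 0.6 m/s) or (contact force between lid and anything else below 0.001 N and linear speed of lid above 0.6 m/s)).
It fails at once if the glue bottle, the vase or the red tin is moved more than 20 mm (distance of any of glue_bottle, vase, craft_tin from where it was at the start of the episode above 0.02 m).
It also fails if it takes over 120 s, if anything falls off the work surface, if the arm or the gripper's body presses on something with over 40 N, if the wrist force passes 120 N, or if a joint passes its speed limit or range.

### The arm

A 7-joint arm with a two-finger parallel gripper is mounted at the origin on the work surface. World frame = base frame: x ahead of the robot, y to its left, z up, the work surface at z = 0. Lengths are in m, angles in rad, forces in N, time in s.
With the tool pointing down it reaches from about 0.4 to 0.925 m from the base axis. Payload 5.6 kg.
Tool frame: the origin (TCP) lies midway between the tips of the shut fingers; the grasp point (between the pads) lies 19 mm behind it (ctrl.pinch_z is the distance from the TCP to the grasp point, in m); z points along the fingers, x is the direction in which the jaws open and shut, and the axes are right-handed (so a half turn about z gives the same grasp; the last joint's range is limited). The gripper opens to 85 mm and grips with 20 to 120 N. Pads are 22 mm wide; open, the fingers measure 114 mm over their backs; the gripper's body (76 mm by 85 mm) begins 54 mm behind the grasp point. The pads swing forward as they close: fully open they stand 13 mm farther back than shut.
Start: joints at [1.067, 0.468, -0.012, 1.603, 0.006, 1.071, -0.056], TCP at [0.289, -0.582, 0.231] pointing down, gripper open.
Joint ranges: [-2.53, 2.53], [-0.31, 2.02], [-1.57, 1.55], [0.28, 2.44], [-1.29, 4.43], [0.15, 1.84], [-2.92, 2.92]. Speed limits (rad/s): [2.57, 2.57, 3.14, 3.14, 3.14, 3.14, 3.14].

### API

Orientations are given as a unit quaternion [x, y, z, w].
In Python, from workcell import ctrl gives the robot as it stands.
- The arm moves only by the shell command python3 -m handwheel 'ROWS'. ROWS is JSON, a list of rows, each a list of 5 numbers: the shift along the world's x, y, z in cm, then the turn about the world's z in rad, then the closure, from 0 (fully open) to 1 (shut). In form: [[x, y, z, turn, claw], ...]. A call has 1 to 12 rows; each row shifts and turns the pose as measured when the row begins; what a row does not reach is not made up. A row lasts 1/10 s, in which the tool goes at most 50 mm and 8.59 degrees, less where a joint would pass 70% of its speed; a pose out of reach is approached as far as the arm can. A call is refused whole if a number of a shift passes 5 or a number of a turn 0.15, either way. A call with a gripper value outside its range is refused whole. The fingers move at their own pace and stop on an object; the grip force is fixed at half the most. Time passes only in rows, so rows that do not move let the fingers close. It gives the time, the measured TCP pose, the force and the opening at its end, in the units of the state.
- ctrl.sense(): the state, without advancing time (a new reading comes with each control period).
- ctrl.capture(name): name is "side" or "top"; returns the picture (420x560x3 uint8, red, green, blue); there is no depth.
- ctrl.get_calibration(name): a dict with "fov_y" (degrees; the focal length in pixels is half the picture's height over the tangent of half this angle, whatever the lens; pixels are square), "cx", "cy" (the principal point, pixels), "origin" and "rotation" of the camera in the world. Camera axes: x right, y down, z forward; pixel columns grow to the right and rows downward; lengths in m; the calibration is good to about 2 mm. A picture is of the moment at which its call begins. get_calibration takes no time and is no camera call.
- ctrl.hand_in(): hands the job in, once; it reports no verdict.
Trained networks look in the newest picture that a camera, given by its name, has taken for a name from the list of things; names that differ only in an ending like _2 or _b are one class to them, and where a whole thing is asked for, a point or a joint stands for the part that bears it (a point fixed in the world has none). Each returns a list of dicts, best first, with "conf" (0 to 1); they miss things now and then, are a little off and sometimes report something else, mostly with a low value. They report only what shows in the picture. A call takes as long as a camera call. They do not tell look-alikes from the thing itself.
- ctrl.spot_in(camera, query): "extent" ([centre column, centre row, width, height] in pixels, round what is visible of it).
- ctrl.trace(camera, query): "region" (420x560 bool, what is visible of it) and "extent" ([centre column, centre row, width, height] in pixels, round what is visible of it).
- ctrl.pinpoint(camera, query): "uv" ([column, row] in pixels: a listed point, or the origin of a listed thing).
The state is a dict: "clock": time; "joint_positions": joint angles; "qvel": joint speeds; "effort": joint torques, N m; "tcp_pos": TCP position; "ee_rot": TCP orientation; "wrist_force": force on the tool from outside, world axes, zero at the start; "ft_torque": the same for the moment, N m; "finger_gap": opening from 0.0 (shut) to 1.0 (fully open).
Only numpy, scipy, OpenCV 4.12 (cv2) and the standard library are available. Lean on these libraries where they do the work, as an engineer would, in place of code of your own. Each camera call takes 0.05 s, during which the arm holds its last target. There are 200 camera calls.

## Working session

There is one attempt and no reset: what is moved stays moved. The work goes in short steps, Python scripts to look and compute and a shell command to move; the robot and the scene stay as the last step left them, time stands still between calls to the robot, and variables do not carry over. Pictures are saved under pics/ and viewed, about 12 in all and at most 16, crops included, and the job is handed in when it is done.

```bash
mkdir -p pics; cat > h.py <<'E'
import numpy as np, cv2
from workcell import ctrl
def snap(c,f=None,crop=None,s=1):
    im=ctrl.capture(c)
    if f:
        o=im
        if crop: x0,y0,x1,y1=crop; o=im[y0:y1,x0:x1]
        o=cv2.resize(o,None,fx=s,fy=s,interpolation=cv2.INTER_CUBIC)
        cv2.imwrite('pics/'+f,o[:,:,::-1])
    return im
def cal(c):
    k=ctrl.get_calibration(c); f=210/np.tan(np.radians(k['fov_y'])/2)
    return k,f,np.array(k['origin']),np.array(k['rotation'])
def ground(c,uv,z):
    k,f,o,R=cal(c); d=R@np.array([(uv[0]-k['cx'])/f,(uv[1]-k['cy'])/f,1]); return o+d*(z-o[2])/d[2]
def proj(c,p):
    k,f,o,R=cal(c); q=R.T@(np.array(p)-o); return np.array([k['cx']+f*q[0]/q[2],k['cy']+f*q[1]/q[2]])
E
python3 - <<'E'
from h import *
np.set_printoptions(precision=3,suppress=True)
for c in('side','top'):
    snap(c,c+'0.png',None,1.4); print(c,ctrl.get_calibration(c))
s=ctrl.sense(); print(s['tcp_pos'],s['ee_rot'],s['clock'],ctrl.pinch_z)
for c in('side','top'):
  for n in('pink_pot','yellow_pot','blue_pot','green_pot','lid','cork_mat','grey_mat','glue_bottle','vase','craft_tin'):
    print(c,n,[(np.round(r['uv']),round(r['conf'],2),ground(c,r['uv'],0)[:2]) for r in ctrl.pinpoint(c,n)])
E
```

```text
side {'fov_y': 48.762111807549104, 'cx': 283.3129424033455, 'cy': 210.5348918915081, 'origin': array([ 0.079, -1.133,  0.806]), 'rotation': array([ 0.858, -0.169,  0.108, -0.473])}
top {'fov_y': 50.83224473474761, 'cx': 278.43083451468374, 'cy': 213.3448229129418, 'origin': array([ 0.469, -0.003,  1.179]), 'rotation': array([-0.7  ,  0.713, -0.033,  0.03 ])}
[ 0.289 -0.582  0.23 ] [ 0.85  -0.527 -0.001 -0.   ] 0.1 0.0187Traceback (most recent call last):
  File "<stdin>", line 8, in <module>
  File "h.py", line 15, in ground
    k,f,o,R=cal(c); d=R@np.array([(uv[0]-k['cx'])/f,(uv[1]-k['cy'])/f,1]); return o+d*(z-o[2])/d[2]
                      ~^~~~~~~~~~~~~~~~~~~~~~~~~~~~~~~~~~~~~~~~~~~~~~~~~~
ValueError: matmul: Input operand 1 has a mismatch in its core dimension 0, with gufunc signature (n?,k),(k,m?)->(n?,m?) (size 3 is different from 4)
```

```bash
sed -i "s/np.array(k\['rotation'\])$/Rotation.from_quat(k['rotation']).as_matrix()/; 1a from scipy.spatial.transform import Rotation" h.py
python3 - <<'E'
from h import *
np.set_printoptions(precision=3,suppress=True)
for c in('side','top'):
  for n in('pink_pot','yellow_pot','blue_pot','green_pot','lid','cork_mat','grey_mat','glue_bottle','vase','craft_tin'):
    print(c,n,[(np.round(r['uv']),round(r['conf'],2),ground(c,r['uv'],0)[:2]) for r in ctrl.pinpoint(c,n)])
E
```

```text
side pink_pot [(array([241., 205.]), 0.44, array([0.489, 0.135]))]
side yellow_pot []
side blue_pot [(array([202., 183.]), 0.58, array([0.408, 0.329]))]
side green_pot [(array([328., 251.]), 0.92, array([ 0.642, -0.201])), (array([296., 290.]), 0.51, array([ 0.486, -0.321]))]
side lid [(array([264., 298.]), 0.87, array([ 0.397, -0.316]))]
side cork_mat []
side grey_mat [(array([298., 222.]), 0.85, array([ 0.623, -0.028]))]
side glue_bottle [(array([320., 188.]), 0.62, array([0.793, 0.145]))]
side vase [(array([328., 253.]), 0.27, array([ 0.636, -0.209]))]
side craft_tin [(array([351., 338.]), 0.94, array([ 0.534, -0.515]))]
top pink_pot [(array([229., 248.]), 0.59, array([0.485, 0.124]))]
top yellow_pot [(array([189., 187.]), 0.93, array([0.651, 0.229]))]
top blue_pot [(array([157., 279.]), 0.71, array([0.407, 0.314])), (array([334., 263.]), 0.4, array([ 0.44 , -0.154]))]
top green_pot [(array([402., 244.]), 0.86, array([ 0.486, -0.338])), (array([358., 194.]), 0.79, array([ 0.623, -0.226]))]
top lid [(array([398., 282.]), 0.78, array([ 0.386, -0.321]))]
top cork_mat [(array([333., 265.]), 0.76, array([ 0.436, -0.153]))]
top grey_mat [(array([282., 190.]), 0.64, array([ 0.638, -0.021]))]
top glue_bottle [(array([222., 140.]), 0.86, array([0.777, 0.141]))]
top vase [(array([ 88., 229.]), 0.62, array([0.543, 0.499]))]
top craft_tin [(array([467., 221.]), 0.62, array([ 0.545, -0.514]))]
```

View pics/side0.png

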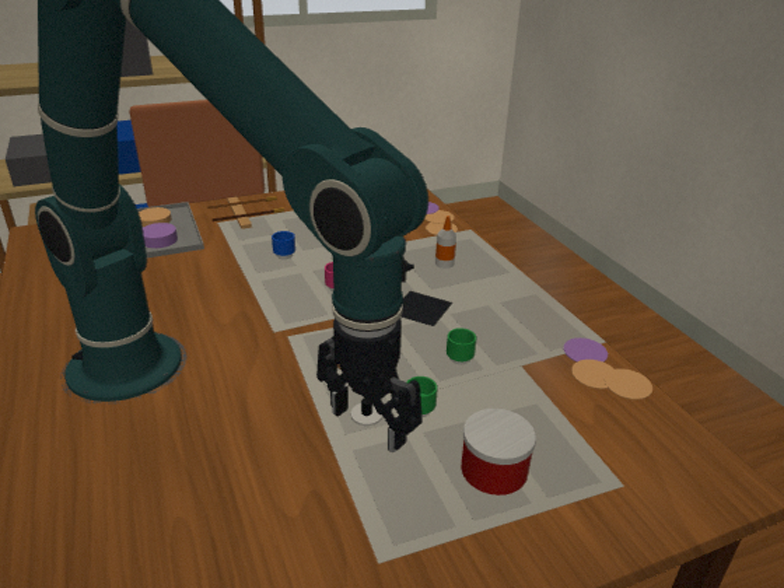

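View pics/top0.png

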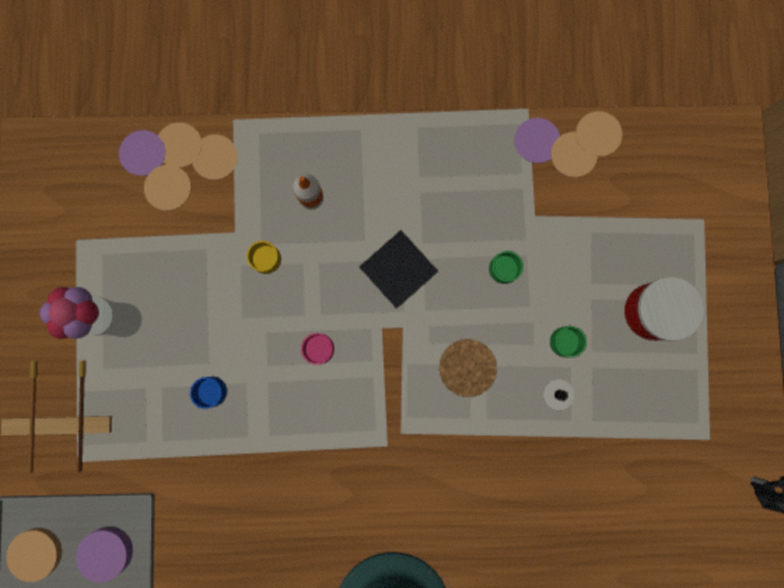

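```bash
cat >> h.py <<'E'
def cyl(x,y,r,z0,z1):
    a=np.linspace(0,2*np.pi,48); return [(x+r*np.cos(t),y+r*np.sin(t),z) for t in a for z in(z0,z1)]
def hullc(pts):
    h=cv2.convexHull(np.array(pts,np.float32).reshape(-1,1,2)); m=cv2.moments(h)
    return np.array([m['m10'],m['m01']])/m['m00'],m['m00']
def fit(c,mask,guess,r,z0,z1):
    """xy of a vertical cylinder whose silhouette hull has the mask's centroid; also area ratio"""
    n,l,st,_=cv2.connectedComponentsWithStats(mask.astype(np.uint8)); 
    if n<2: return None
    i=1+np.argmax(st[1:,4]); cn=cv2.findContours((l==i).astype(np.uint8),cv2.RETR_EXTERNAL,cv2.CHAIN_APPROX_NONE)[0][0]
    t,_=hullc(cn.reshape(-1,2)); A=st[i,4]
    p=np.array(guess[:2],float)
    for _ in range(6):
        q,a=hullc([proj(c,v) for v in cyl(*p,r,z0,z1)])
        p=p+(ground(c,t,(z0+z1)/2)-ground(c,q,(z0+z1)/2))[:2]
    return p,round(A/a,2),t
HUE={'pink_pot':(160,176),'yellow_pot':(20,32),'blue_pot':(108,125),'green_pot':(50,80)}
def cmask(im,n,uv,rad=30):
    hsv=cv2.cvtColor(im,cv2.COLOR_RGB2HSV); lo,hi=HUE[n]
    m=(hsv[...,0]>=lo)&(hsv[...,0]<=hi)&(hsv[...,1]>140)&(hsv[...,2]>30)
    w=np.zeros(m.shape,bool); u,v=np.round(uv).astype(int); w[max(v-rad,0):v+rad,max(u-rad,0):u+rad]=1
    return m&w
def pot(c,im,n,guess,zb=0.,zlo=.016,rad=30):
    return fit(c,cmask(im,n,proj(c,[*guess,zb+.035]),rad),guess,.029,zb+zlo,zb+.058)
E
python3 - <<'E'
from h import *
np.set_printoptions(precision=4,suppress=True)
G={'pink_pot':(.485,.124),'yellow_pot':(.651,.229),'blue_pot':(.407,.314),'green_pot':(.623,-.226)}
for c in('top','side'):
    im=snap(c)
    for n,g in G.items(): print(c,n,pot(c,im,n,g))
    print('other',pot(c,im,'green_pot',(.486,-.338)))
    for n,r,z0,z1,g in(('cork_mat',.055,0.003,.004,(.436,-.153)),('lid',.029,.010,.015,(.386,-.321)),('grey_mat',.06,0.003,.004,(.638,-.021)),('craft_tin',.057,0,.084,(.54,-.514)),('glue_bottle',.0245,0,.135,(.777,.141)),('vase',.034,0,.13,(.54,.5))):
        for t in ctrl.trace(c,n)[:2]:
            print(c,n,round(t['conf'],2),fit(c,t['region'],g,r,z0,z1))
    if c=='top':
        cv2.imwrite('pics/crop1.png',cv2.resize(im[150:320,250:440],None,fx=4,fy=3.5)[:,:,::-1])
E
```

```text
top pink_pot (array([0.4829, 0.1258]), np.float64(0.85), array([226.3104, 248.6268]))
top yellow_pot (array([0.6546, 0.2253]), np.float64(0.89), array([187.6787, 183.1834]))
top blue_pot (array([0.4072, 0.3266]), np.float64(0.71), array([147.9627, 279.877 ]))
top green_pot (array([ 0.6272, -0.2255]), np.float64(0.82), array([361.0655, 190.4904]))
other (array([ 0.4873, -0.3353]), np.float64(0.79), array([405.5421, 243.5852]))
top cork_mat 0.74 (array([ 0.4414, -0.1545]), np.float64(0.99), array([334.1129, 262.5952]))
top cork_mat 0.23 (array([ 0.6314, -0.0272]), np.float64(1.27), array([284.5966, 192.2462]))
top lid 0.7 (array([0.4058, 0.3339]), np.float64(1.25), array([148.1665, 279.8367]))
top lid 0.63 (array([ 0.3886, -0.321 ]), np.float64(1.0), array([398.7644, 281.6979]))
top grey_mat 0.9 (array([ 0.6321, -0.026 ]), np.float64(1.06), array([284.1614, 192.0093]))
top craft_tin 0.93 (array([ 0.5416, -0.512 ]), np.float64(0.92), array([474.4512, 221.1196]))
top craft_tin 0.62 (array([ 0.3923, -0.3094]), np.float64(0.19), array([398.5406, 281.4284]))
top glue_bottle 0.93 (array([0.7
[... 362 characters left out ...]
y([0.4093, 0.3313]), np.float64(0.71), array([201.811 , 173.2753]))
side green_pot (array([ 0.6287, -0.2222]), np.float64(0.89), array([328.8179, 245.866 ]))
other (array([ 0.4962, -0.3291]), np.float64(0.48), array([302.2616, 280.433 ]))
side lid 0.55 (array([ 0.3908, -0.3154]), np.float64(0.95), array([261.3848, 294.7804]))
side grey_mat 0.67 (array([ 0.6411, -0.0241]), np.float64(0.92), array([302.3249, 219.4418]))
side craft_tin 0.8 (array([ 0.5445, -0.5067]), np.float64(0.96), array([355.1317, 321.8832]))
side glue_bottle 0.94 (array([0.7657, 0.1203]), np.float64(0.65), array([318.1191, 174.8615]))
side vase 0.17 (array([ 0.528 , -0.5278]), np.float64(1.37), array([354.6895, 321.7737]))
```

View pics/crop1.png

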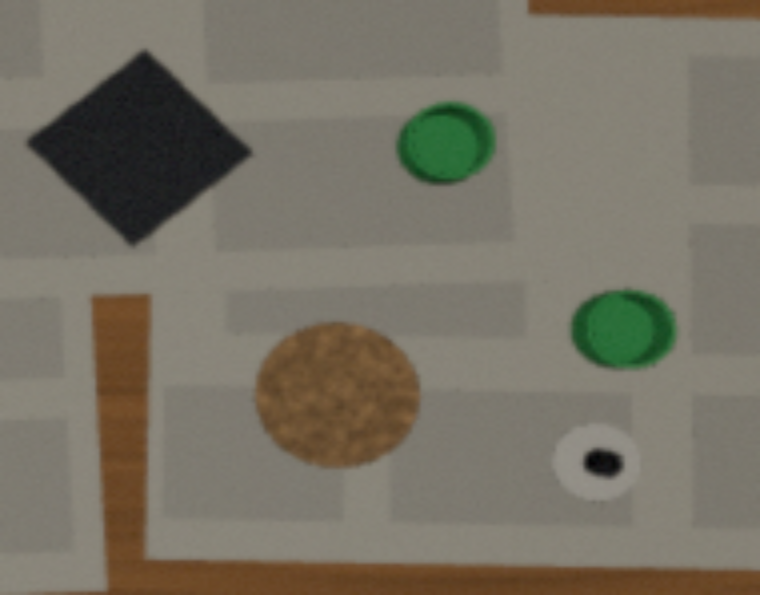

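Candidates for green_pot: top px (361,191) at y≈-0.225 and (406,244) at y≈-0.335. I choose (361,191), which is farther left. The crop confirms both are green pots; the cork mat is at (334,263), the lid at (399,282), and the grey mat at (284,192). First I go to the pink pot.

```bash
python3 -m handwheel '[[1.3,4.7,0,0,0],[1.3,4.7,0,0,0],[1.3,4.7,0,0,0],[1.3,4.7,0,0,0],[1.3,4.7,0,0,0],[1.3,4.7,0,0,0],[1.3,4.7,0,0,0],[1.3,4.7,0,0,0],[1.3,4.7,0,0,0],[1.3,4.7,0,0,0],[1.3,4.7,0,0,0],[1.3,4.7,0,0,0]]'
```

```text
clock: 3.05
tcp_pos: [0.4424, -0.0093, 0.2334]
ee_rot: [0.846, -0.533, 0.005, 0.002]
wrist_force: [0.7, -0.7, -1.7]
finger_gap: 0.997
```

```bash
python3 -m handwheel '[[1.4,4.5,-2,0,0],[1.4,4.5,-3,0,0],[1.3,4.5,-3,0,0],[0,0,-2,0,0],[0,0,0,0,0],[0,0,0,0,0]]'; python3 - <<'E'
from h import *
im=snap('top','t1.png',(150,170,310,290),5); im2=snap('side','s1.png',(130,100,330,250),4)
s=ctrl.sense(); print(s['tcp_pos'],s['joint_positions'],pot('side',im2,'pink_pot',(.483,.126)),pot('side',im2,'yellow_pot',(.655,.225)),pot('side',im2,'blue_pot',(.407,.327)))
for n,g in (('cork_mat',(.44,-.154)),):
  print([fit('side',t['region'],g,.055,.003,.004) for t in ctrl.trace('side',n)])
E
```

```text
clock: 3.65
tcp_pos: [0.4825, 0.125, 0.1421]
ee_rot: [0.849, -0.529, 0.008, -0.002]
wrist_force: [-0.7, -0.8, 1.2]
finger_gap: 1.001
[0.48273435 0.12397424 0.14255266] [ 0.05875204  0.37379562 -0.45608587  2.03157745  0.24897172  0.77230523
 -1.66362883] (array([0.48511381, 0.13007819]), np.float64(0.91), array([240.02893082, 195.99119497])) (array([0.6573703 , 0.22946957]), np.float64(0.97), array([276.85322359, 174.47599451])) (array([0.40932412, 0.33117854]), np.float64(0.74), array([201.81851852, 173.29333333]))
[(array([ 0.44392153, -0.1522395 ]), np.float64(0.98), array([258.40085592, 256.08820732]))]
```

View pics/s1.png

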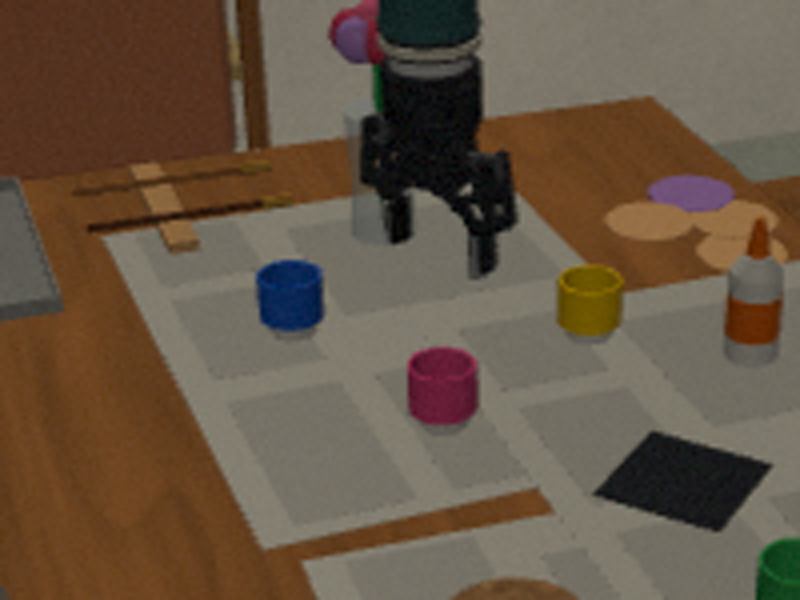

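The side view shows the gripper above the pink pot, which is at crop (443,385). The two cameras agree within 4 mm. I descend and grasp.

```bash
python3 -m handwheel '[[0.1,0.3,-4,0,0],[0,0,-4,0,0],[0,0,-2.5,0,0],[0,0,-1.3,0,0],[0,0,0,0,0],[0,0,0,0,1],[0,0,0,0,1],[0,0,0,0,1],[0,0,0,0,1],[0,0,0,0,1],[0,0,0,0,1],[0,0,0,0,1]]'
```

```text
clock: 5.0
tcp_pos: [0.4952, 0.1227, 0.0348]
ee_rot: [0.845, -0.535, 0.02, -0.011]
wrist_force: [0.4, -0.1, -0.7]
finger_gap: 0.652
```

```bash
python3 - <<'E'
from h import *
im=snap('top'); im2=snap('side','s2.png',(160,120,320,240),5)
s=ctrl.sense(); print(s['tcp_pos'],s['joint_positions'],s['ee_rot'],s['finger_gap'],pot('side',im2,'pink_pot',(.483,.126)),pot('top',im,'pink_pot',(.483,.126)))
E
```

```text
[0.49512327 0.12270317 0.03465943] [-0.03559633  0.55565972 -0.34505716  2.07821073  0.39985182  0.52706031
 -1.80323257] [ 0.84463596 -0.53486116  0.01997925 -0.01069884] 0.6528890893213185 (array([0.49079151, 0.12632757]), np.float64(0.78), array([242.03563941, 196.22152341])) None
```

View pics/s2.png

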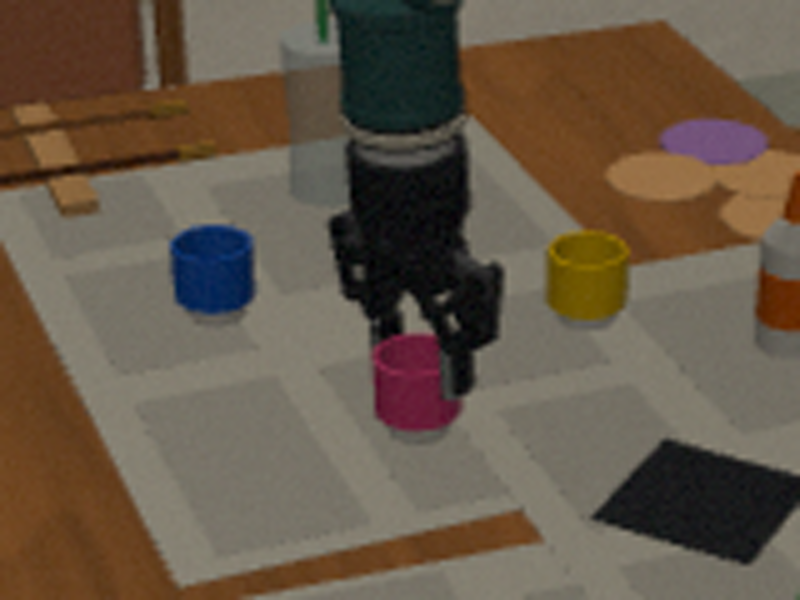

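```bash
python3 -m handwheel '[[0,0,1,0,1],[0,0,1,0,1],[0,0,1,0,1],[0,0,1,0,1]]';python3 -m handwheel '[[0,0,2,0,1],[0,0,2,0,1],[0,0,2,0,1],[0,0,0,0,1],[0,0,0,0,1]]'; python3 - <<'E'
from h import *
s=ctrl.sense(); print(s['tcp_pos'],s['joint_positions'],s['qvel'])
E
```

```text
clock: 5.5
tcp_pos: [0.494, 0.1227, 0.0767]
ee_rot: [0.845, -0.535, 0.019, -0.01]
wrist_force: [1.1, 0.0, -0.3]
finger_gap: 0.652
clock: 6.0
tcp_pos: [0.495, 0.1228, 0.1439]
ee_rot: [0.845, -0.535, 0.021, -0.012]
wrist_force: [-0.2, 0.1, -1.0]
finger_gap: 0.655
[0.49499681 0.12279153 0.14385177] [ 0.05980409  0.37475521 -0.45161661  2.02626333  0.26662871  0.74844132
 -1.68272843] [ 0.00110819 -0.02641581 -0.00415397 -0.01464812 -0.00918324  0.00582831
  0.00810129]
```

```bash
python3 -m handwheel '[[-0.3,-1.5,0,0,1],[-0.5,-2.5,0,0,1],[-0.5,-3,0,0,1],[-0.5,-3,0,0,1],[-0.5,-3,0,0,1],[-0.5,-3,0,0,1],[-0.5,-3,-1,0,1],[-0.5,-3,-1,0,1],[-0.5,-2.5,-1,0,1],[-0.3,-1.5,-1,0,1],[0,0,0,0,1],[0,0,0,0,1]]'; python3 - <<'E'
from h import *
im=snap('top'); im2=snap('side')
s=ctrl.sense(); p=s['tcp_pos'];print(p,s['joint_positions'],s['ee_rot'],Rotation.from_quat(s['ee_rot']).as_matrix()[:,2])
z=p[2]-.035
print(pot('side',im2,'pink_pot',p[:2],z,rad=40),pot('top',im,'pink_pot',p[:2],z,rad=40))
E
```

```text
clock: 7.2
tcp_pos: [0.4402, -0.1437, 0.0948]
ee_rot: [0.846, -0.533, 0.015, -0.01]
wrist_force: [-0.4, 0.5, -0.2]
finger_gap: 0.658
[ 0.4404892  -0.14329661  0.09516226] [ 0.56287706  0.38385729 -0.3648588   2.15693533  0.22138019  0.59975377
 -1.07942654] [ 0.84636579 -0.53228753  0.01503377 -0.01043651] [ 0.03655858  0.00166164 -0.99933013]
(array([ 0.43577538, -0.14031413]), np.float64(0.81), array([253.99692172, 226.61829376])) (array([ 0.44899507, -0.12532114]), np.float64(0.04), array([327.35483871, 260.48387097]))
```

```bash
python3 -m handwheel '[[0.4,-0.6,-1,0,1],[0.4,-0.6,-1,0,1],[0,0,-1,0,1],[0,0,-1,0,1],[0,0,-0.6,0,1],[0,0,-0.3,0,1],[0,0,0,0,1],[0,0,0,0,1]]'; python3 - <<'E'
from h import *
im=snap('top'); im2=snap('side','s3.png',(180,150,340,270),5)
s=ctrl.sense(); p=s['tcp_pos'];print(p)
print(pot('side',im2,'pink_pot',p[:2],.004,rad=40),Rotation.from_quat(s['ee_rot']).as_matrix()[:,2])
print([fit('side',t['region'],(.44,-.154),.055,.003,.004) for t in ctrl.trace('side','cork_mat')])
E
```

```text
clock: 8.1
tcp_pos: [0.4506, -0.1526, 0.0419]
ee_rot: [0.848, -0.53, 0.015, -0.011]
wrist_force: [-0.8, -1.0, -0.7]
finger_gap: 0.65
[ 0.4507825  -0.15272019  0.04215677]
(array([ 0.4477335 , -0.14613104]), np.float64(0.82), array([258.89868838, 243.51017639])) [ 0.03801898  0.00262349 -0.99927357]
[(array([ 0.44174226, -0.15633888]), np.float64(0.64), array([258.1859392 , 257.09147666]))]
```

View pics/s3.png

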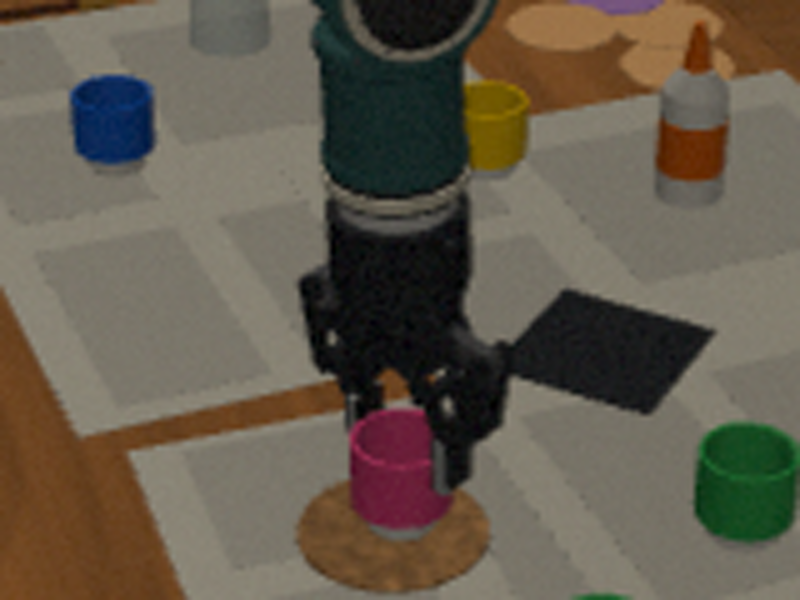

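```bash
python3 -m handwheel '[[-0.2,-0.5,0,0,1],[0,0,-0.2,0,1],[0,0,-0.1,0,1],[0,0,0,0,0],[0,0,0,0,0],[0,0,0,0,0],[0,0,0,0,0],[0,0,1,0,0],[0,0,2,0,0],[0,0,3,0,0],[0,0,3,0,0],[0,0,0,0,0]]'; python3 - <<'E'
from h import *
s=ctrl.sense(); p=s['tcp_pos'];print(p,Rotation.from_quat(s['ee_rot']).as_matrix()[:,2])
im2=snap('side')
print(pot('side',im2,'pink_pot',(.444,-.15),.004,rad=40))
E
```

```text
clock: 9.45
tcp_pos: [0.449, -0.1578, 0.135]
ee_rot: [0.848, -0.529, 0.016, -0.011]
wrist_force: [-0.0, -0.3, -0.5]
finger_gap: 0.998
[ 0.44898018 -0.15780262  0.13501184] [ 0.0393324   0.00231096 -0.99922351]
(array([ 0.44636896, -0.16034754]), np.float64(0.91), array([260.24129353, 246.43159204]))
```

```bash
python3 -m handwheel '[[0,0,4,0,0],[0,0,4,0,0],[0,0,0,0,0]]'; python3 -m handwheel '[[1.9,3.5,0,0,0],[1.9,3.5,0,0,0],[1.9,3.5,0,0,0],[1.9,3.5,0,0,0],[1.9,3.5,0,0,0],[1.9,3.5,0,0,0],[1.9,3.5,0,0,0],[1.9,3.5,0,0,0],[1.9,3.5,0,0,0],[1.9,3.5,0,0,0],[1.7,3.5,0,0,0],[0,0,0,0,0]]'; python3 - <<'E'
from h import *
s=ctrl.sense(); p=s['tcp_pos'];print(p,Rotation.from_quat(s['ee_rot']).as_matrix()[:,2],s['joint_positions'])
im2=snap('side');im=snap('top')
for c,i in(('top',im),('side',im2)):
  print(c,pot(c,i,'pink_pot',(.444,-.15),.004,rad=40))
  print([fit(c,t['region'],(.44,-.154),.055,.003,.004) for t in ctrl.trace(c,'cork_mat')])
print(pot('side',im2,'yellow_pot',(.656,.226)))
E
```

```text
clock: 9.8
tcp_pos: [0.4456, -0.1569, 0.2141]
ee_rot: [0.848, -0.529, 0.012, -0.011]
wrist_force: [0.3, 0.1, 0.1]
finger_gap: 0.996
clock: 11.0
tcp_pos: [0.6481, 0.2404, 0.1962]
ee_rot: [0.846, -0.533, 0.003, -0.002]
wrist_force: [-0.9, 1.5, -0.0]
finger_gap: 0.996
[0.64814624 0.24036789 0.19618148] [ 7.70164482e-03  2.14078822e-04 -9.99970319e-01] [-0.08077206  0.62476871 -0.48636523  1.50295112  0.31812646  1.08545436
 -1.76051325]
top (array([ 0.44438547, -0.16345174]), np.float64(0.91), array([339.76065163, 261.64745196]))
[(array([ 0.44175256, -0.15404535]), np.float64(0.64), array([333.9511337 , 262.47002867]))]
side (array([ 0.44638505, -0.16039667]), np.float64(0.9), array([260.25300207, 246.44016563]))
[(array([ 0.43974488, -0.15722922]), np.float64(0.63), array([257.6309432, 257.4309946]))]
(array([0.65867501, 0.22921892]), np.float64(0.95), array([277.21598272, 174.44780418]))
```

```bash
python3 -m handwheel '[[0.4,-0.6,-1,0,0],[0.4,-0.6,-2,0,0],[0.1,-0.1,-2,0,0],[0,0,-2,0,0],[0,0,-2,0,0],[0,0,-2,0,0],[0,0,-1,0,0],[0,0,0,0,0],[0,0,0,0,0]]'; python3 - <<'E'
from h import *
s=ctrl.sense(); p=s['tcp_pos'];print(p,Rotation.from_quat(s['ee_rot']).as_matrix()[:,2])
E
```

```text
clock: 12.1
tcp_pos: [0.66, 0.1982, 0.0708]
ee_rot: [0.839, -0.544, 0.008, 0.003]
wrist_force: [0.4, -0.5, -0.1]
finger_gap: 1.0
[0.65998488 0.1982301  0.07078362] [ 0.01038004 -0.01481836 -0.99983632]
```

```bash
python3 -m handwheel '[[-0.1,1.2,0,0,0],[-0.1,1.2,0,0,0],[-0.1,0.5,0,0,0],[0,0,0,0,0],[0,0,0,0,0],[0,0,0,0,0]]'; python3 - <<'E'
from h import *
s=ctrl.sense(); p=s['tcp_pos'];print(p,Rotation.from_quat(s['ee_rot']).as_matrix()[:,2])
im=snap('side'); print(pot('side',im,'yellow_pot',(.656,.226)))
E
```

```text
clock: 12.7
tcp_pos: [0.6583, 0.2326, 0.0752]
ee_rot: [0.839, -0.543, 0.01, 0.0]
wrist_force: [0.6, 0.2, 0.4]
finger_gap: 0.999
[0.65830433 0.2325545  0.07522503] [ 0.01663561 -0.01161582 -0.99979414]
(array([0.65746394, 0.23010672]), np.float64(0.96), array([276.80952381, 174.394755  ]))
```

```bash
python3 -m handwheel '[[-0.1,-0.4,-1,0,0],[0,0,-1.3,0,0],[0,0,-1.2,0,0],[0,0,-0.9,0,0],[0,0,-0.4,0,0],[0,0,0,0,0],[0,0,0,0,0]]'
```

```text
clock: 13.45
tcp_pos: [0.6562, 0.2255, 0.0204]
ee_rot: [0.839, -0.544, 0.009, 0.002]
wrist_force: [-0.2, 0.5, -0.3]
finger_gap: 0.999
```

```bash
python3 -m handwheel '[[0,0,0.9,0,0],[0,0,0,0,0.4],[0,0,0,0,1],[0,0,0,0,1],[0,0,0,0,1],[0,0,0,0,1],[0,0,0,0,1]]';  python3 -m handwheel '[[0,0,1,0,1],[0,0,2,0,1],[0,0,2.5,0,1],[0,0,2.5,0,1],[0,0,2.5,0,1],[0,0,2.5,0,1],[0,0,2,0,1],[0,0,0,0,1],[0,0,0,0,1],[0,0,0,0,1]]'; python3 - <<'E'
from h import *
s=ctrl.sense(); p=s['tcp_pos'];print(p,Rotation.from_quat(s['ee_rot']).as_matrix()[:,2],s['joint_positions'])
E
```

```text
clock: 14.15
tcp_pos: [0.6576, 0.2263, 0.0329]
ee_rot: [0.839, -0.544, 0.01, 0.001]
wrist_force: [-0.5, -0.9, -1.4]
finger_gap: 0.648
clock: 15.15
tcp_pos: [0.655, 0.2256, 0.1901]
ee_rot: [0.839, -0.544, 0.01, 0.002]
wrist_force: [-0.5, 0.4, -0.5]
finger_gap: 0.655
[0.65496469 0.22564936 0.190115  ] [ 0.01415243 -0.01328709 -0.99981156] [-0.07584073  0.6286315  -0.46829475  1.5062148   0.32730055  1.07602175
 -1.77213984]
```

```bash
python3 -m handwheel '[[-1,-2,0,0,1],[-1.9,-3.5,0,0,1],[-1.9,-3.5,0,0,1],[-1.9,-3.5,0,0,1],[-1.9,-3.5,0,0,1],[-1.9,-3.5,0,0,1],[-1.9,-3.5,0,0,1],[-1.9,-3.5,0,0,1],[-1.9,-3.5,0,0,1],[-1.9,-3.2,0,0,1],[-1.5,-2.5,0,0,1],[-0.6,-1,0,0,1]]'; python3 -m handwheel '[[0,0,0,0,1],[0,0,0,0,1],[0,0,0,0,1]]'; python3 - <<'E'
from h import *
im=snap('side','s4.png',(180,120,340,270),5)
top=snap('top')
s=ctrl.sense(); p=s['tcp_pos'];print(p,Rotation.from_quat(s['ee_rot']).as_matrix()[:,2],s['joint_positions'])
for c,i in(('side',im),('top',top)): print(pot(c,i,'yellow_pot',p[:2],p[2]-.033,rad=45),pot(c,i,'pink_pot',(.445,-.162),.004))
E
```

```text
clock: 16.35
tcp_pos: [0.4321, -0.1512, 0.1734]
ee_rot: [0.84, -0.542, -0.004, 0.007]
wrist_force: [0.3, -0.4, -0.7]
finger_gap: 0.653
clock: 16.65
tcp_pos: [0.4301, -0.1517, 0.1713]
ee_rot: [0.839, -0.543, -0.006, 0.007]
wrist_force: [0.8, 1.7, -0.9]
finger_gap: 0.654
[ 0.43041006 -0.15139117  0.17150763] [-0.0174962  -0.00628513 -0.99982718] [ 0.65318116  0.27179742 -0.4500324   2.08231265  0.17137984  0.83661201
 -1.04788185]
(array([ 0.42818819, -0.15056281]), np.float64(0.81), array([252.3726434 , 204.43602086])) (array([ 0.44636896, -0.16034754]), np.float64(0.91), array([260.24129353, 246.43159204]))
(array([ 0.44094531, -0.1307324 ]), np.float64(0.05), array([333.84496124, 264.62015504])) (array([ 0.45575065, -0.14921778]), np.float64(0.24), array([334.07657658, 257.27627628]))
```

```bash
cat >> h.py <<'E'
def edge(c,mask,guess,r,z0,z1):
    """xy from left and bottom edges of the silhouette (right part may be hidden)"""
    n,l,st,_=cv2.connectedComponentsWithStats(mask.astype(np.uint8)); i=1+np.argmax(st[1:,4])
    t=np.array([st[i,0]-.5,st[i,1]+st[i,3]-.5]); p=np.array(guess[:2],float)
    for _ in range(8):
        P=np.array([proj(c,v) for v in cyl(*p,r,z0,z1)]); q=np.array([P[:,0].min(),P[:,1].max()])
        p=p+(ground(c,t,z0)-ground(c,q,z0))[:2]
    return p
def epot(im,n,g,zb,rad=45): return edge('side',cmask(im,n,proj('side',[*g,zb+.035]),rad),g,.029,zb+.016,zb+.058)
E
python3 -m handwheel '[[0.6,-0.4,-1,0,1],[0.6,-0.4,-1,0,1],[0.4,-0.2,-1.5,0,1],[0,0,-1.5,0,1],[0,0,-1,0,1],[0,0,0,0,1],[0,0,0,0,1],[0,0,0,0,1]]'; python3 - <<'E'
from h import *
im=snap('side','s5.png',(190,160,330,265),5.7)
s=ctrl.sense(); p=s['tcp_pos'];print(p,Rotation.from_quat(s['ee_rot']).as_matrix()[:,2])
g=(.445,-.162); print(pot('side',im,'yellow_pot',g,p[2]-.033,rad=45),pot('side',im,'pink_pot',g,.004))
print(epot(im,'yellow_pot',g,p[2]-.033),epot(im,'pink_pot',g,.004))
E
```

```text
clock: 17.55
tcp_pos: [0.4509, -0.16, 0.1055]
ee_rot: [0.841, -0.541, -0.006, 0.007]
wrist_force: [-0.1, 0.0, -0.9]
finger_gap: 0.65
[ 0.45103358 -0.1600648   0.10569057] [-0.01661609 -0.00481296 -0.99985036]
(array([ 0.44841363, -0.15853903]), np.float64(0.81), array([260.68708333, 225.34916667])) (array([ 0.44532283, -0.16419209]), np.float64(0.76), array([260.3792633, 247.2833106]))
[ 0.45058417 -0.1577253 ] [ 0.44892638 -0.15989155]
```

View pics/s5.png

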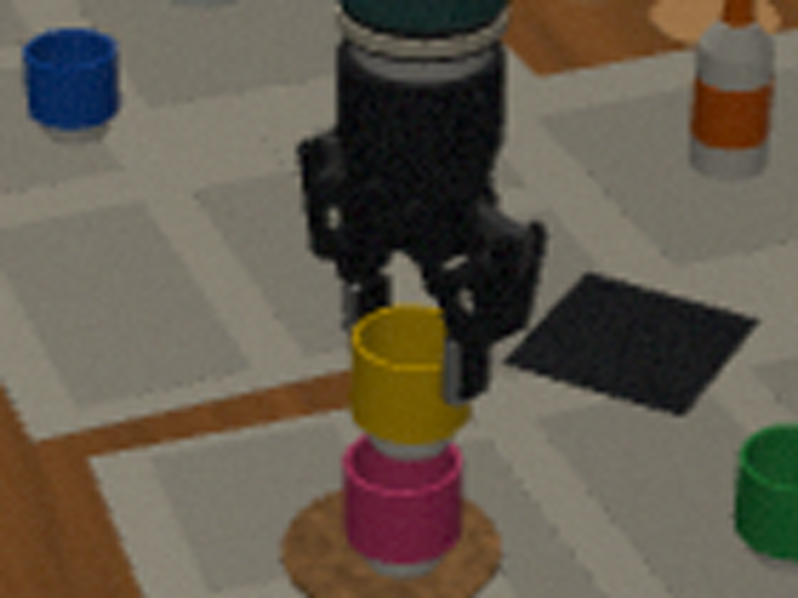

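```bash
python3 -m handwheel '[[-0.2,-0.2,0,0,1],[0,0,-0.6,0,1],[0,0,-0.6,0,1],[0,0,-0.5,0,1],[0,0,-0.4,0,1],[0,0,0,0,1]]'; python3 - <<'E'
from h import *
im=snap('side')
s=ctrl.sense(); p=s['tcp_pos'];print(p,Rotation.from_quat(s['ee_rot']).as_matrix()[:,2])
g=(.445,-.162); print(epot(im,'yellow_pot',g,p[2]-.033),epot(im,'pink_pot',g,.004))
E
```

```text
clock: 18.2
tcp_pos: [0.4494, -0.1628, 0.0843]
ee_rot: [0.841, -0.541, -0.004, 0.006]
wrist_force: [0.6, -0.0, -0.7]
finger_gap: 0.65
[ 0.44946188 -0.16284823  0.08448817] [-0.0139706  -0.00640911 -0.99988187]
[ 0.44946327 -0.16009607] [ 0.44892638 -0.15989155]
```

```bash
python3 -m handwheel '[[0,0,-0.3,0,1],[0,0,-0.2,0,1],[0,0,-0.1,0,1],[0,0,0,0,1]]'; python3 - <<'E'
from h import *
im=snap('side')
s=ctrl.sense(); p=s['tcp_pos'];print(p,s['wrist_force'])
g=(.445,-.162); print(epot(im,'yellow_pot',g,p[2]-.033),epot(im,'pink_pot',g,.004))
E
```

```text
clock: 18.65
tcp_pos: [0.4503, -0.1626, 0.0786]
ee_rot: [0.841, -0.541, -0.004, 0.006]
wrist_force: [0.2, 0.5, 0.5]
finger_gap: 0.655
[ 0.45025561 -0.16261665  0.07857925] [0.11433009 0.64156358 1.13536834]
[ 0.45310284 -0.15773114] [ 0.44892638 -0.15989155]
```

```bash
python3 -m handwheel '[[0,0,-0.1,0,1],[0,0,0,0,0],[0,0,0,0,0],[0,0,0,0,0],[0,0,0,0,0],[0,0,1,0,0],[0,0,2,0,0],[0,0,2.5,0,0],[0,0,2.5,0,0],[0,0,0,0,0],[0,0,0,0,0]]'; python3 - <<'E'
from h import *
im=snap('side')
s=ctrl.sense(); p=s['tcp_pos'];print(p,s['wrist_force'],Rotation.from_quat(s['ee_rot']).as_matrix()[:,2])
g=(.445,-.162); 
for z in(.046,.056): print(z,pot('side',im,'yellow_pot',g,z),epot(im,'yellow_pot',g,z))
print(pot('side',im,'pink_pot',g,.004),epot(im,'pink_pot',g,.004))
E
```

```text
clock: 19.8
tcp_pos: [0.4503, -0.1626, 0.1634]
ee_rot: [0.841, -0.541, -0.003, 0.006]
wrist_force: [-0.3, -0.3, 0.2]
finger_gap: 1.0
[ 0.45048494 -0.16257663  0.16335576] [0.29867093 0.41169973 0.05118266] [-0.01152637 -0.00715407 -0.99990798]
0.046 (array([ 0.44908447, -0.15973551]), np.float64(0.95), array([261.0781746 , 233.66269841])) [ 0.450394   -0.15729859]
0.056 (array([ 0.44397417, -0.17319258]), np.float64(0.92), array([261.0781746 , 233.66269841])) [ 0.44590712 -0.17019402]Traceback (most recent call last):
  File "<stdin>", line 6, in <module>
  File "h.py", line 42, in pot
    return fit(c,cmask(im,n,proj(c,[*guess,zb+.035]),rad),guess,.029,zb+zlo,zb+.058)
  File "h.py", line 32, in fit
    q,a=hullc([proj(c,v) for v in cyl(*p,r,z0,z1)])
               ~~~~^^^^^
  File "h.py", line 18, in proj
    k,f,o,R=cal(c); q=R.T@(np.array(p)-o); return np.array([k['cx']+f*q[0]/q[2],k['cy']+f*q[1]/q[2]])
            ~~~^^^
  File "h.py", line 13, in cal
    k=ctrl.get_calibration(c); f=210/np.tan(np.radians(k['fov_y'])/2)
ValueError: time passes only in moves, steps and waits
```

```bash
sed -i 's/^def cal(c):/from functools import lru_cache\n@lru_cache(None)\ndef cal(c):/' h.py
python3 -m handwheel '[[-0.5,-1.5,0,0,0.3],[-1,-2.5,0,0,0.3],[-1,-2.5,0,0,0.3],[-1,-2.5,0,0,0.3],[-1,-2.5,0,0,0.3],[-1,-2.5,0,0,0.3],[-0.5,-1.6,0,0,0.3],[0,0,-2,0,0.3],[0,0,-2,0,0.3],[0,0,0,0,0.3],[0,0,0,0,0.3],[0,0,0,0,0.3]]'; python3 - <<'E'
from h import *
im=snap('side','s6.png',(200,220,340,325),5.7);top=snap('top')
s=ctrl.sense(); p=s['tcp_pos'];print(p,s['wrist_force'],Rotation.from_quat(s['ee_rot']).as_matrix()[:,2])
g=(.445,-.162); print(pot('top',top,'yellow_pot',g,.046),pot('side',im,'pink_pot',g,.004))
for c in('side','top'):
  print([(round(t['conf'],2),fit(c,t['region'],(.39,-.319),.029,.010,.015)) for t in ctrl.trace(c,'lid')[:2]])
E
```

```text
clock: 21.05
tcp_pos: [0.382, -0.3206, 0.113]
ee_rot: [0.842, -0.539, -0.012, 0.005]
wrist_force: [0.5, 1.1, 0.3]
finger_gap: 0.701
[ 0.38236698 -0.32083815  0.11345934] [-0.27514888  0.10869095  0.82294939] [-0.02465303  0.00361801 -0.99968952]
(array([ 0.44705742, -0.16590245]), np.float64(0.96), array([343.15378955, 260.86203091])) (array([ 0.43314098, -0.18529089]), np.float64(0.27), array([258.93415638, 252.55555556]))
[(0.83, (array([ 0.3930796 , -0.31459388]), np.float64(1.11), array([262.13233831, 294.33731343])))]
[(0.81, (array([ 0.39099468, -0.31935692]), np.float64(0.86), array([398.08536585, 280.79573171])))]
```

View pics/s6.png

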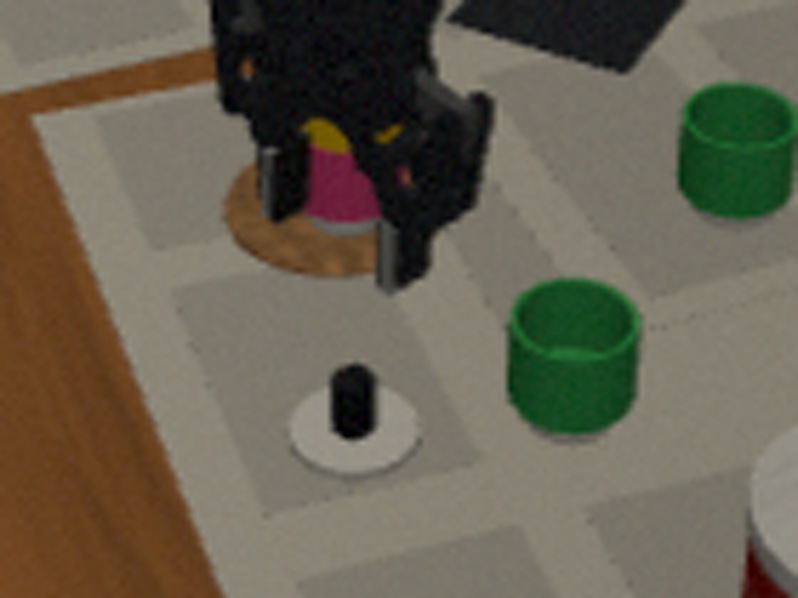

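```bash
python3 -m handwheel '[[0.5,0.1,-1,0,0.3],[0.4,0.1,-1.5,0,0.3],[0,0,-1.5,0,0.3],[0,0,-0.6,0,0.3],[0,0,0,0,0.3],[0,0,0,0,0.3]]'; python3 - <<'E'
from h import *
s=ctrl.sense(); print(s['tcp_pos'],Rotation.from_quat(s['ee_rot']).as_matrix()[:,2])
E
```

```text
clock: 21.85
tcp_pos: [0.3934, -0.3181, 0.0638]
ee_rot: [0.842, -0.539, -0.011, 0.005]
wrist_force: [0.3, -0.9, 0.5]
finger_gap: 0.701
[ 0.39338692 -0.3181411   0.06382027] [-0.0233351   0.00289072 -0.99972352]
```

```bash
python3 -m handwheel '[[-0.1,0,-1.2,0,0.3],[-0.1,0,-1.2,0,0.3],[0,0,-1,0,0.3],[0,0,-0.7,0,0.3],[0,0,0,0,0.3],[0,0,0,0,0.3]]'; python3 - <<'E'
from h import *
im=snap('side','s7.png',(200,220,340,325),5.7)
s=ctrl.sense(); print(s['tcp_pos'],Rotation.from_quat(s['ee_rot']).as_matrix()[:,2])
E
```

```text
clock: 22.45
tcp_pos: [0.3912, -0.3184, 0.0194]
ee_rot: [0.842, -0.539, -0.01, 0.005]
wrist_force: [0.9, 1.0, 1.1]
finger_gap: 0.701
[ 0.3912351  -0.31838627  0.01948385] [-0.02287523  0.0023757  -0.99973551]
```

Position is on target, so I close and lift.

```bash
python3 -m handwheel '[[0,0,0,0,1],[0,0,0,0,1],[0,0,0,0,1],[0,0,0,0,1],[0,0,0,0,1],[0,0,0,0,1],[0,0,0,0,1],[0,0,0,0,1]]'; python3 -m handwheel '[[0,0,1,0,1],[0,0,1.5,0,1],[0,0,2,0,1],[0,0,2.5,0,1],[0,0,2.5,0,1],[0,0,2.5,0,1],[0,0,2,0,1],[0,0,1.5,0,1],[0,0,0,0,1],[0,0,0,0,1]]';  python3 - <<'E'
from h import *
s=ctrl.sense(); print(s['tcp_pos'],Rotation.from_quat(s['ee_rot']).as_matrix()[:,2],s['joint_positions'])
E
```

```text
clock: 23.3
tcp_pos: [0.392, -0.3191, 0.0209]
ee_rot: [0.842, -0.539, -0.009, 0.005]
wrist_force: [0.4, -0.2, -1.2]
finger_gap: 0.212
clock: 24.3
tcp_pos: [0.3909, -0.3175, 0.1868]
ee_rot: [0.843, -0.539, -0.008, 0.006]
wrist_force: [0.1, -0.2, -0.9]
finger_gap: 0.209
[ 0.390925   -0.31752704  0.18681048] [-1.99387882e-02 -6.13351301e-04 -9.99801014e-01] [ 0.92973797  0.31843387 -0.38001099  1.96735705  0.16314613  0.90030119
 -0.67437374]
```

```bash
python3 -m handwheel '[[0.4,1,0,0,1],[0.8,2.2,0,0,1],[0.9,2.5,0,0,1],[0.9,2.5,0,0,1],[0.9,2.5,0,0,1],[0.9,2.3,0,0,1],[0.6,1.6,0,0,1],[0.3,0.8,0,0,1],[0,0,-1,0,1],[0,0,-1.5,0,1],[0,0,0,0,1],[0,0,0,0,1]]'; python3 - <<'E'
from h import *
im=snap('side','s8.png',(190,140,330,245),5.7)
s=ctrl.sense(); p=s['tcp_pos'];print(p,s['wrist_force'],Rotation.from_quat(s['ee_rot']).as_matrix()[:,2])
g=(.448,-.161); print(pot('side',im,'yellow_pot',g,.046),epot(im,'yellow_pot',g,.046))
z=p[2]-.021
for t in ctrl.trace('side','lid')[:2]: print(round(t['conf'],2),fit('side',t['region'],p[:2],.029,z+.010,z+.015),edge('side',t['region'],p[:2],.029,z+.010,z+.015))
E
```

```text
clock: 25.5
tcp_pos: [0.4434, -0.1504, 0.1506]
ee_rot: [0.843, -0.538, -0.018, 0.006]
wrist_force: [0.7, 0.5, 0.8]
finger_gap: 0.206
[ 0.44323448 -0.15045785  0.15058159] [-1.09285285 -0.40945638 -2.463208  ] [-0.03661195  0.0098466  -0.99928105]
(array([ 0.44909408, -0.15961157]), np.float64(0.95), array([261.06532067, 233.63776722])) [ 0.450394   -0.15729859]
0.58 (array([ 0.44468704, -0.14543184]), np.float64(0.99), array([257.64732431, 213.08768536])) [ 0.44345122 -0.15453647]
```

View pics/s8.png

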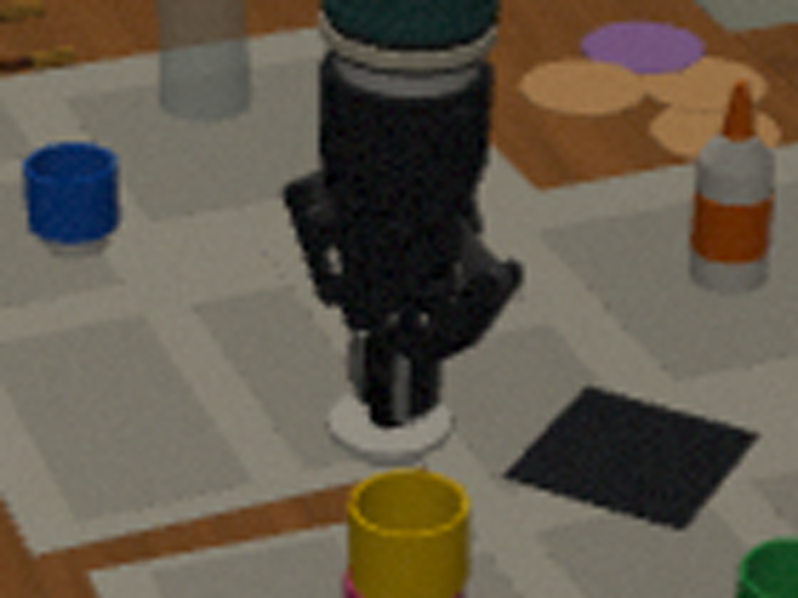

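```bash
python3 - <<'E'
from h import *
print(ground('side',(258.4,215.1),.1425),proj('side',(.449,-.1596,.1425)),[t['region'].sum() for t in ctrl.trace('side','lid')[:2]])
E
python3 -m handwheel '[[0.3,-0.5,0,0,1],[0.3,-0.5,0,0,1],[0,0,-0.7,0,1],[0,0,0,0,1],[0,0,0,0,1]]'; python3 - <<'E'
from h import *
im=snap('side','s9.png',(210,170,310,245),8)
s=ctrl.sense(); p=s['tcp_pos'];print(p,s['wrist_force'],Rotation.from_quat(s['ee_rot']).as_matrix()[:,2])
hsv=cv2.cvtColor(im,cv2.COLOR_RGB2HSV); m=(hsv[...,1]<40)&(hsv[...,2]>125); w=np.zeros_like(m); u,v=proj('side',(*p[:2],p[2]-.009)).astype(int); w[v-14:v+16,u-16:u+16]=1
z=p[2]-.021; print(fit('side',m&w,p[:2],.029,z+.010,z+.015),edge('side',m&w,p[:2],.029,z+.010,z+.015))
E
```

```text
[ 0.44257751 -0.15671628  0.1425    ] [261.04330211 215.18240125] [np.int64(228)]
clock: 26.15
tcp_pos: [0.4512, -0.1628, 0.1449]
ee_rot: [0.842, -0.539, -0.016, 0.005]
wrist_force: [0.6, 0.4, -0.1]
finger_gap: 0.211
[ 0.45100962 -0.16271697  0.1447998 ] [-0.06227472  1.00758985 -0.49102829] [-0.0327782   0.0079493  -0.99943104]
(array([ 0.45035921, -0.16175872]), np.float64(0.48), array([261.79591837, 217.57369615])) [ 0.4521744  -0.15357322]
```

View pics/s9.png

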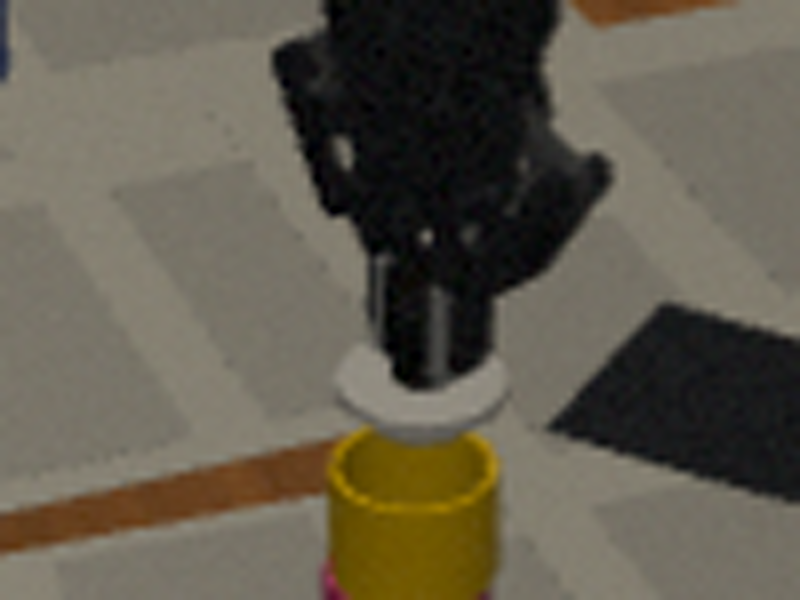

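```bash
python3 - <<'E'
from h import *
print(ground('side',(262.7,218.5),.1363),ground('side',(210+413/8,170+471/8),.104),proj('side',(.449,-.1596,.104)),proj('side',(.451,-.163,.1363)))
E
```

```text
[ 0.45073886 -0.16740415  0.1363    ] [ 0.44756757 -0.16776425  0.104     ] [261.04481528 227.18412257] [262.19955236 217.64197306]
```

```bash
python3 -m handwheel '[[-0.3,0,-0.5,0,1],[0,0,-0.5,0,1],[0,0,-0.5,0,1],[0,0,-0.5,0,1],[0,0,0,0,1]]'; python3 - <<'E'
from h import *
im=snap('side','s10.png',(210,170,310,245),8)
s=ctrl.sense(); p=s['tcp_pos'];print(p,s['wrist_force'])
E
```

```text
clock: 26.7
tcp_pos: [0.4472, -0.1622, 0.1228]
ee_rot: [0.842, -0.538, -0.016, 0.006]
wrist_force: [0.2, -0.6, -0.6]
finger_gap: 0.212
[ 0.44742476 -0.16220135  0.12310402] [-0.73425241 -0.09162514 -1.38841211]
```

View pics/s10.png

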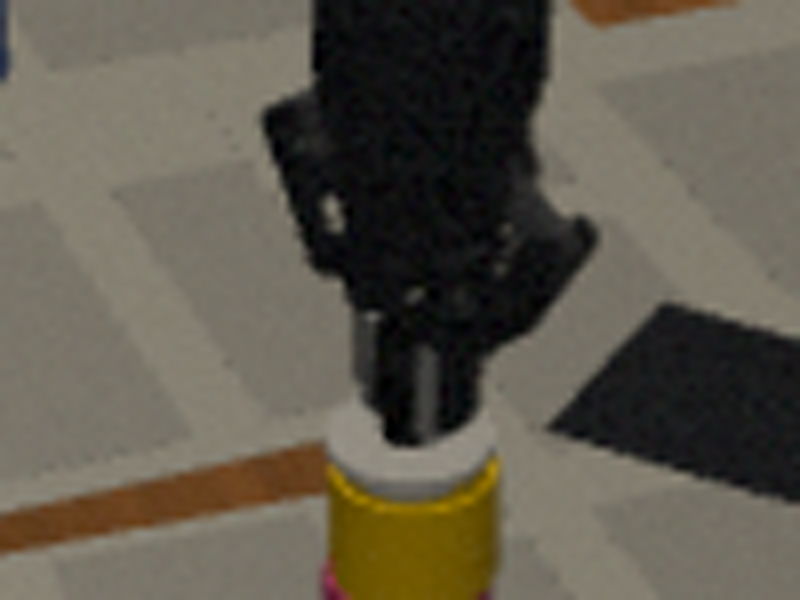

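The lid is centred over the yellow mouth at crop (412,455). It lowers the last 8 mm.

```bash
python3 -m handwheel '[[0,0,-0.3,0,1],[0,0,-0.3,0,1],[0,0,-0.2,0,1],[0,0,0,0,1],[0,0,0,0,1]]'
```

```text
clock: 27.25
tcp_pos: [0.4481, -0.1623, 0.1149]
ee_rot: [0.842, -0.538, -0.015, 0.005]
wrist_force: [-0.6, 0.0, -0.2]
finger_gap: 0.21
```

```bash
python3 -m handwheel '[[0,0,-0.15,0,1],[0,0,0,0,1]]'; python3 -m handwheel '[[0,0,0,0,0.3],[0,0,0,0,0.3],[0,0,0,0,0.3],[0,0,0,0,0.3],[0,0,1,0,0.3],[0,0,1.5,0,0.3],[0,0,2,0,0.3],[0,0,2.5,0,0.3],[0,0,2.5,0,0],[0,0,0,0,0]]'; python3 - <<'E'
from h import *
im=snap('side','s11.png',(210,160,310,260),6)
s=ctrl.sense(); print(s['tcp_pos'],Rotation.from_quat(s['ee_rot']).as_matrix()[:,2],s['joint_positions'])
E
```

```text
clock: 27.45
tcp_pos: [0.4497, -0.1632, 0.1149]
ee_rot: [0.842, -0.539, -0.014, 0.005]
wrist_force: [-0.2, -0.7, -0.5]
finger_gap: 0.209
clock: 28.45
tcp_pos: [0.4487, -0.162, 0.2153]
ee_rot: [0.843, -0.538, -0.015, 0.005]
wrist_force: [1.4, -0.4, 0.3]
finger_gap: 0.995
[ 0.447761   -0.16187391  0.21388518] [-0.03236044  0.00791756 -0.9994449 ] [ 0.6944703   0.2578473  -0.48008174  1.98585998  0.14326182  0.96433888
 -0.9942498 ]
```

View pics/s11.png

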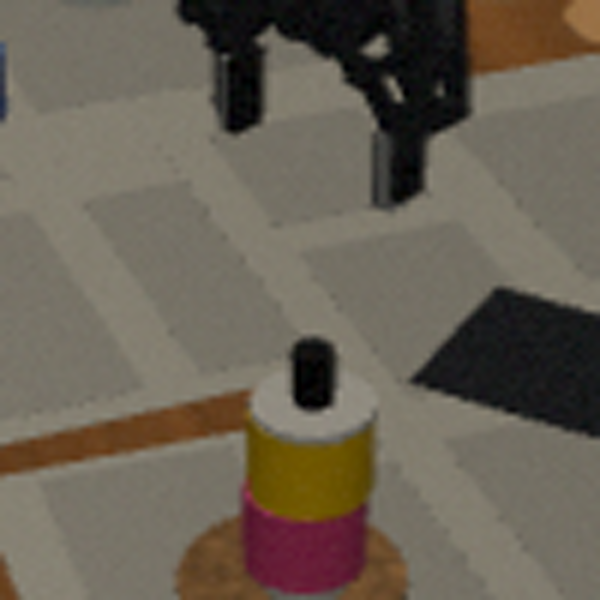

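```bash
python3 -m handwheel '[[-0.2,2.5,0,0,0],[-0.3,4,0,0,0],[-0.4,4.3,0,0,0],[-0.4,4.3,0,0,0],[-0.4,4.3,0,0,0],[-0.4,4.3,0,0,0],[-0.4,4.3,0,0,0],[-0.4,4.3,0,0,0],[-0.4,4.3,0,0,0],[-0.3,4,0,0,0],[-0.2,3,0,0,0],[0,1.5,0,0,0]]'; python3 -m handwheel '[[0,0,0,0,0],[0,0,0,0,0]]'; python3 - <<'E'
from h import *
im=snap('side');top=snap('top')
s=ctrl.sense(); print(s['tcp_pos'],Rotation.from_quat(s['ee_rot']).as_matrix()[:,2],s['joint_positions'])
print(pot('side',im,'blue_pot',(.408,.329)),pot('top',top,'blue_pot',(.408,.329)))
g=(.447,-.162)
for c,i in(('side',im),('top',top)): print(pot(c,i,'pink_pot',g,.004),pot(c,i,'yellow_pot',g,.046,.016),[(round(t['conf'],2),fit(c,t['region'],g,.029,.104,.109)) for t in ctrl.trace(c,'lid')[:2]])
E
```

```text
clock: 29.7
tcp_pos: [0.3984, 0.3005, 0.2077]
ee_rot: [0.84, -0.542, -0.02, 0.01]
wrist_force: [-0.5, -0.8, -0.5]
finger_gap: 1.0
clock: 29.9
tcp_pos: [0.3965, 0.302, 0.2062]
ee_rot: [0.841, -0.54, -0.021, 0.011]
wrist_force: [-0.2, -0.1, -0.2]
finger_gap: 1.002
[0.39699993 0.30131622 0.20645312] [-0.04674791  0.00507483 -0.99889383] [-0.08602315  0.36260204 -0.73210135  1.93130006  0.24485354  0.97947449
 -2.07270095]
(array([0.4094952 , 0.33167866]), np.float64(0.65), array([201.82957958, 173.22522523])) (array([0.38758029, 0.31626644]), np.float64(0.07), array([151.95495495, 287.56756757]))
(array([ 0.43977874, -0.17661944]), np.float64(0.49), array([260.09150327, 250.23856209])) (array([ 0.44272853, -0.17482611]), np.float64(0.52), array([260.86160188, 237.12661955])) [(0.81, (array([ 0.45248087, -0.15760255]), np.float64(1.09), array([261.97327707, 225.89592124])))]
(array([ 0.44137918, -0.13888341]), np.float64(0.05), array([330.20895522, 263.0199005 ])) (array([ 0.45061381, -0.14326649]), np.float64(0.06), array([333.94358974, 259.58461538])) [(0.83, (array([ 0.44725135, -0.16665437]), np.float64(0.96), array([344.63349321, 260.90967226]))), (0.56, (array([ 0.44232864, -0.12972544]), np.float64(0.02), array([329.41666667, 263.25      ])))]
```

```bash
python3 -m handwheel '[[0.6,1.3,-2,0,0],[0.6,1.4,-4,0,0],[0,0,-4,0,0],[0,0,-1,0,0],[0,0,0,0,0],[0,0,0,0,0]]'; python3 - <<'E'
from h import *
s=ctrl.sense(); print(s['tcp_pos'],Rotation.from_quat(s['ee_rot']).as_matrix()[:,2],s['joint_positions'])
E
```

```text
clock: 30.7
tcp_pos: [0.4149, 0.3242, 0.097]
ee_rot: [0.838, -0.546, -0.018, 0.008]
wrist_force: [-0.0, 0.4, -0.4]
finger_gap: 1.0
[0.41494523 0.32417107 0.09703989] [-0.03806445  0.00582296 -0.99925832] [-0.21242724  0.55586148 -0.62831425  1.95332909  0.40671365  0.78947713
 -2.22186771]
```

```bash
python3 -m handwheel '[[-0.3,0.2,-1,0,0],[-0.3,0.2,-1.5,0,0],[0,0,-1.5,0,0],[0,0,-1.4,0,0],[0,0,-0.8,0,0],[0,0,-0.3,0,0],[0,0,0,0,0],[0,0,0,0,0]]'
```

```text
clock: 31.5
tcp_pos: [0.4103, 0.3293, 0.0301]
ee_rot: [0.838, -0.546, -0.016, 0.005]
wrist_force: [0.8, 0.6, 0.4]
finger_gap: 1.002
```

```bash
python3 -m handwheel '[[0,0,0,0,0.4],[0,0,0,0,1],[0,0,0,0,1],[0,0,0,0,1],[0,0,0,0,1],[0,0,0,0,1],[0,0,0,0,1]]'; python3 -m handwheel '[[0,0,1,0,1],[0,0,2,0,1],[0,0,2,0,1],[0,0,2.5,0,1],[0,0,2.5,0,1],[0,0,2,0,1],[0,0,0,0,1],[0,0,0,0,1]]'; python3 - <<'E'
from h import *
s=ctrl.sense(); p=s['tcp_pos'];print(p,Rotation.from_quat(s['ee_rot']).as_matrix()[:,2],s['joint_positions'])
im=snap('side');print(pot('side',im,'blue_pot',p[:2],p[2]-.03,rad=40),epot(im,'blue_pot',p[:2],p[2]-.03))
E
```

```text
clock: 32.2
tcp_pos: [0.4116, 0.3299, 0.0319]
ee_rot: [0.837, -0.546, -0.015, 0.004]
wrist_force: [-0.7, -0.1, 0.0]
finger_gap: 0.659
clock: 33.0
tcp_pos: [0.41, 0.3294, 0.1592]
ee_rot: [0.838, -0.546, -0.015, 0.004]
wrist_force: [-0.1, 0.0, -1.3]
finger_gap: 0.663
[0.40997771 0.32942985 0.15921869] [-0.03003781  0.00986942 -0.99950004] [-0.17344262  0.46264423 -0.68719938  1.92177677  0.33412843  0.89389051
 -2.17954914]
(array([0.40547033, 0.32520876]), np.float64(0.61), array([198.59836674, 140.49368968])) [0.40891587 0.32521086]
```

```bash
python3 -m handwheel '[[1,-1.5,0,0,1],[2,-3.2,0,0,1],[2.2,-3.4,0,0,1],[2.2,-3.4,0,0,1],[2.2,-3.4,0,0,1],[2.2,-3.4,0,0,1],[2.2,-3.4,0,0,1],[2.2,-3.4,0,0,1],[2.2,-3.4,0,0,1],[2,-3.2,0,0,1],[1.4,-2.3,0,0,1],[0.6,-1,0,0,1]]'; python3 -m handwheel '[[0,0,0,0,1],[0,0,0,0,1],[0,0,0,0,1]]'; python3 - <<'E'
from h import *
s=ctrl.sense(); p=s['tcp_pos'];print(p,Rotation.from_quat(s['ee_rot']).as_matrix()[:,2],s['joint_positions'])
im=snap('side','s12.png',(220,130,380,250),5);print(pot('side',im,'blue_pot',p[:2],p[2]-.032,rad=40),epot(im,'blue_pot',p[:2],p[2]-.032))
def mat(c,i):
    m=(i.max(2)<55); w=np.zeros_like(m); u,v=proj(c,(.635,-.025,.004)).astype(int); w[v-45:v+45,u-45:u+45]=1
    n,l,st,ce=cv2.connectedComponentsWithStats((m&w).astype(np.uint8)); i=1+np.argmax(st[1:,4]); return st[i],ground(c,ce[i],.004), ground(c,(st[i][0]+(st[i][2]-1)/2,st[i][1]+(st[i][3]-1)/2),.004)
print(mat('side',im),mat('top',snap('top','t12.png')))
top0=cv2.imread('pics/top0.png'); print('t0',mat('top',cv2.resize(top0,(560,420))))
E
```

```text
clock: 34.25
tcp_pos: [0.6296, -0.035, 0.1434]
ee_rot: [0.84, -0.541, -0.026, 0.011]
wrist_force: [0.6, -0.7, -1.4]
finger_gap: 0.658
clock: 34.55
tcp_pos: [0.6274, -0.0333, 0.1407]
ee_rot: [0.841, -0.541, -0.028, 0.012]
wrist_force: [-0.2, -0.3, -1.1]
finger_gap: 0.662
[ 0.62743143 -0.03332735  0.1406629 ] [-0.06061148  0.010295   -0.99810834] [ 0.40303981  0.64137697 -0.56625921  1.6521743   0.36793203  1.02129403
 -1.43002689]
(array([ 0.62564031, -0.0328601 ]), np.float64(0.68), array([301.10954617, 181.89827856])) [ 0.6269307  -0.03202595]
(array([279, 208,  44,  25, 624], dtype=int32), array([ 0.63311824, -0.02689955,  0.004     ]), array([ 0.63310307, -0.02757286,  0.004     ])) (array([257, 161,  39,  58, 813], dtype=int32), array([ 0.62221071, -0.00842177,  0.004     ]), array([ 0.63900978, -0.00425896,  0.004     ]))
t0 (array([ 257,  165,   55,   54, 1542], dtype=int32), array([ 0.6326763 , -0.02626204,  0.004     ]), array([ 0.63321084, -0.02561663,  0.004     ]))
```

View pics/s12.png

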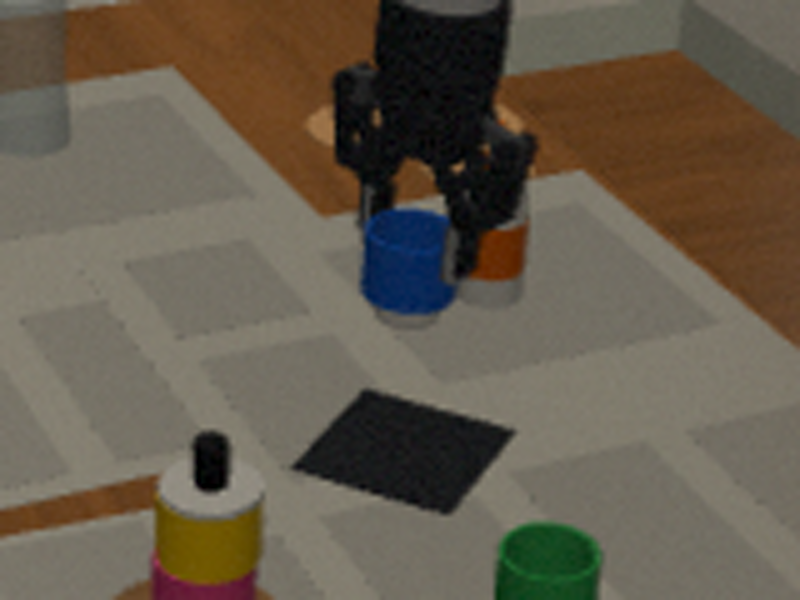

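```bash
python3 -m handwheel '[[0.3,0.3,-3,0,1],[0.3,0.3,-3,0,1],[0,0,-2,0,1],[0,0,-0.5,0,1],[0,0,0,0,1],[0,0,0,0,1]]'; python3 - <<'E'
from h import *
s=ctrl.sense(); p=s['tcp_pos'];print(p,Rotation.from_quat(s['ee_rot']).as_matrix()[:,2])
im=snap('side');print(pot('side',im,'blue_pot',p[:2],p[2]-.032,rad=40),epot(im,'blue_pot',p[:2],p[2]-.032))
E
```

```text
clock: 35.25
tcp_pos: [0.6344, -0.0199, 0.0579]
ee_rot: [0.843, -0.537, -0.026, 0.01]
wrist_force: [-0.6, 0.3, -0.9]
finger_gap: 0.658
[ 0.63443459 -0.01988328  0.05794148] [-0.05376014  0.01087714 -0.99849463]
(array([ 0.63292274, -0.01899358]), np.float64(0.69), array([300.13973064, 202.86026936])) [ 0.63528371 -0.02030196]
```

```bash
python3 -m handwheel '[[0,-0.3,-0.5,0,1],[0,-0.3,-0.6,0,1],[0,0,-0.6,0,1],[0,0,-0.3,0,1],[0,0,0,0,1],[0,0,0,0,1]]'; python3 - <<'E'
from h import *
s=ctrl.sense(); p=s['tcp_pos'];print(p,s['wrist_force'])
im=snap('side');print(pot('side',im,'blue_pot',p[:2],p[2]-.032,rad=40),epot(im,'blue_pot',p[:2],p[2]-.032))
E
```

```text
clock: 35.9
tcp_pos: [0.6363, -0.0273, 0.0393]
ee_rot: [0.843, -0.537, -0.023, 0.009]
wrist_force: [0.2, -0.6, -0.6]
finger_gap: 0.657
[ 0.63633071 -0.02733965  0.03932973] [ 0.21856973 -0.63176898 -0.59966022]
(array([ 0.6350705 , -0.02638199]), np.float64(0.69), array([301.48954895, 208.96039604])) [ 0.63662987 -0.02664438]
```

Well placed; lower 2–3 mm, release, retreat.

```bash
python3 -m handwheel '[[0,0,-0.2,0,1],[0,0,-0.1,0,1],[0,0,0,0,1],[0,0,0,0,0],[0,0,0,0,0],[0,0,0,0,0],[0,0,0,0,0],[0,0,1,0,0],[0,0,2,0,0],[0,0,3,0,0],[0,0,3,0,0],[0,0,0,0,0]]'; python3 - <<'E'
from h import *
s=ctrl.sense(); p=s['tcp_pos'];print(p,Rotation.from_quat(s['ee_rot']).as_matrix()[:,2])
im=snap('side');g=(.634,-.027);print(pot('side',im,'blue_pot',g,.004),epot(im,'blue_pot',g,.004))
print(pot('side',im,'green_pot',(.629,-.223)))
E
```

```text
clock: 37.15
tcp_pos: [0.6365, -0.0264, 0.1321]
ee_rot: [0.843, -0.537, -0.023, 0.008]
wrist_force: [0.9, -0.2, 0.1]
finger_gap: 0.999
[ 0.63651007 -0.02637367  0.13209073] [-0.04767569  0.01077668 -0.99880473]
(array([ 0.63444761, -0.02741126]), np.float64(0.77), array([301.39968404, 210.06161137])) [ 0.63354016 -0.02608833]
(array([ 0.62870461, -0.22231639]), np.float64(0.89), array([328.82915015, 245.88199031]))
```

```bash
python3 -m handwheel '[[0,-1.5,0,0,0],[-0.1,-2.5,0,0,0],[-0.1,-2.8,0,0,0],[-0.1,-2.8,0,0,0],[-0.1,-2.8,0,0,0],[-0.1,-2.8,0,0,0],[-0.1,-2.5,0,0,0],[-0.1,-1.5,0,0,0],[0,-0.6,-1,0,0],[0,0,-2,0,0],[0,0,0,0,0],[0,0,0,0,0]]'; python3 - <<'E'
from h import *
s=ctrl.sense(); p=s['tcp_pos'];print(p,Rotation.from_quat(s['ee_rot']).as_matrix()[:,2])
E
```

```text
clock: 38.4
tcp_pos: [0.618, -0.2404, 0.0877]
ee_rot: [0.842, -0.538, -0.032, 0.013]
wrist_force: [-0.0, 1.0, 0.3]
finger_gap: 0.999
[ 0.61802183 -0.24042266  0.08771162] [-0.06877103  0.01236094 -0.99755589]
```

```bash
python3 -m handwheel '[[0.5,0.8,0,0,0],[0.5,0.8,0,0,0],[0,0,0,0,0],[0,0,-1.5,0,0],[0,0,0,0,0],[0,0,0,0,0]]'; python3 - <<'E'
from h import *
s=ctrl.sense(); p=s['tcp_pos'];print(p,Rotation.from_quat(s['ee_rot']).as_matrix()[:,2])
im=snap('side'); print(pot('side',im,'green_pot',(.629,-.223)))
E
```

```text
clock: 39.0
tcp_pos: [0.6311, -0.2187, 0.0737]
ee_rot: [0.844, -0.535, -0.031, 0.012]
wrist_force: [-0.2, 1.2, 0.1]
finger_gap: 1.001
[ 0.63108271 -0.21869258  0.07367699] [-0.06560428  0.01281684 -0.9977634 ]
(array([ 0.62892123, -0.22210859]), np.float64(0.89), array([328.8627193, 245.8245614]))
```

```bash
python3 -m handwheel '[[-0.2,-0.3,-0.8,0,0],[-0.1,-0.2,-1,0,0],[0,0,-1,0,0],[0,0,-0.9,0,0],[0,0,-0.4,0,0],[0,0,0,0,0],[0,0,0,0,0]]'
```

```text
clock: 39.75
tcp_pos: [0.6259, -0.2256, 0.0274]
ee_rot: [0.843, -0.536, -0.033, 0.013]
wrist_force: [-0.6, -1.0, -0.7]
finger_gap: 1.003
```

```bash
python3 -m handwheel '[[0.1,0.1,0.5,0,0],[0,0,0,0,0.4],[0,0,0,0,1],[0,0,0,0,1],[0,0,0,0,1],[0,0,0,0,1],[0,0,0,0,1]]'; python3 -m handwheel '[[0,0,1,0,1],[0,0,2,0,1],[0,0,2,0,1],[0,0,2.5,0,1],[0,0,2.5,0,1],[0,0,2,0,1],[0,0,0,0,1],[0,0,0,0,1]]'; python3 - <<'E'
from h import *
s=ctrl.sense(); p=s['tcp_pos'];print(p,Rotation.from_quat(s['ee_rot']).as_matrix()[:,2],s['joint_positions'])
E
```

```text
clock: 40.45
tcp_pos: [0.6283, -0.2243, 0.0347]
ee_rot: [0.844, -0.536, -0.031, 0.012]
wrist_force: [0.4, -0.2, -0.6]
finger_gap: 0.647
clock: 41.25
tcp_pos: [0.6268, -0.2238, 0.1613]
ee_rot: [0.844, -0.536, -0.032, 0.013]
wrist_force: [0.2, -0.1, 0.0]
finger_gap: 0.649
[ 0.62675542 -0.22376244  0.16130118] [-0.06710005  0.01273914 -0.99766492] [ 0.65224008  0.67320554 -0.54545911  1.53356582  0.37018539  1.11039458
 -1.11631048]
```

```bash
python3 -m handwheel '[[0.1,1,0,0,1],[0.1,1.8,0,0,1],[0.1,2,0,0,1],[0.1,2,0,0,1],[0.1,2,0,0,1],[0.1,2,0,0,1],[0.1,2,0,0,1],[0.1,2,0,0,1],[0.1,1.8,0,0,1],[0,1.5,0,0,1],[0,1,0,0,1],[0,0.5,0,0,1]]'; python3 -m handwheel '[[0,0,-1,0,1],[0,0,-1.5,0,1],[0,0,-1,0,1],[0,0,0,0,1],[0,0,0,0,1]]'; python3 - <<'E'
from h import *
s=ctrl.sense(); p=s['tcp_pos'];print(p,Rotation.from_quat(s['ee_rot']).as_matrix()[:,2])
im=snap('side','s13.png',(240,140,360,240),6.5);g=(.634,-.027);z=p[2]-.035
print(pot('side',im,'green_pot',p[:2],z,rad=40),epot(im,'green_pot',p[:2],z),pot('side',im,'blue_pot',g,.004),epot(im,'blue_pot',g,.004))
E
```

```text
clock: 42.45
tcp_pos: [0.6263, -0.001, 0.1486]
ee_rot: [0.847, -0.53, -0.044, 0.014]
wrist_force: [-0.3, -0.4, -1.0]
finger_gap: 0.642
clock: 42.95
tcp_pos: [0.6253, -0.0038, 0.1086]
ee_rot: [0.846, -0.531, -0.044, 0.016]
wrist_force: [0.1, -0.8, -0.9]
finger_gap: 0.647
[ 0.62528531 -0.00380518  0.10857374] [-0.09179058  0.02093083 -0.99555833]
(array([ 0.62577838, -0.00145705]), np.float64(0.79), array([296.34341637, 187.35349941])) [ 6.28786090e-01 -7.99592834e-05] (array([ 0.63480746, -0.02767391]), np.float64(0.75), array([301.53908795, 210.08143322])) [ 0.63650273 -0.02722038]
```

View pics/s13.png

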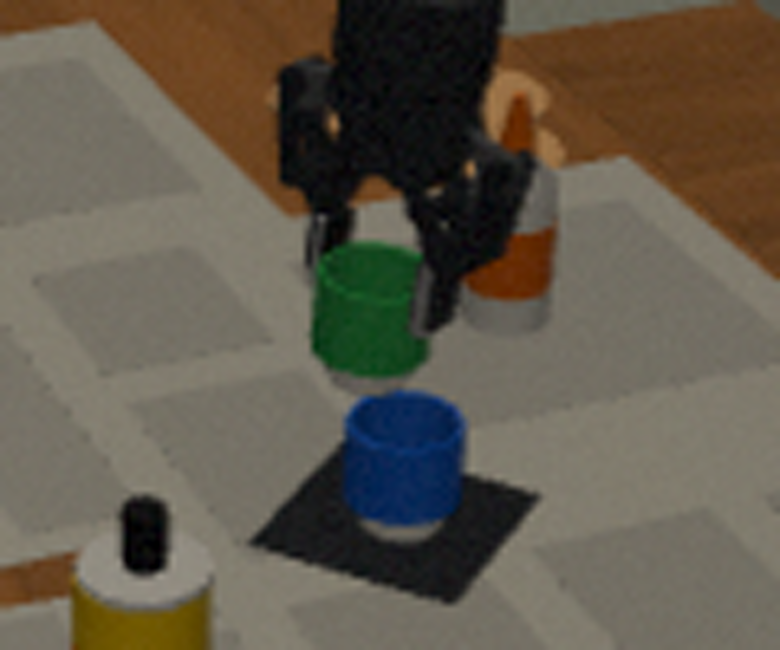

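```bash
python3 -m handwheel '[[0.2,-0.5,0,0,1],[0.3,-0.9,0,0,1],[0.2,-0.8,0,0,1],[0.1,-0.4,0,0,1],[0,0,0,0,1],[0,0,0,0,1]]'; python3 - <<'E'
from h import *
s=ctrl.sense(); p=s['tcp_pos'];print(p,Rotation.from_quat(s['ee_rot']).as_matrix()[:,2])
im=snap('side','s14.png',(240,140,360,240),6.5);g=(.634,-.027);z=p[2]-.035
print(pot('side',im,'green_pot',p[:2],z,rad=40),epot(im,'green_pot',p[:2],z),pot('side',im,'blue_pot',g,.004),epot(im,'blue_pot',g,.004))
E
```

```text
clock: 43.6
tcp_pos: [0.6353, -0.0346, 0.1102]
ee_rot: [0.845, -0.533, -0.043, 0.015]
wrist_force: [0.6, -0.1, -0.8]
finger_gap: 0.646
[ 0.63525857 -0.03458579  0.11015317] [-0.08872852  0.02003122 -0.99585441]
(array([ 0.63706384, -0.03128396]), np.float64(0.8), array([303.78434592, 190.72359059])) [ 0.63826687 -0.03212478] (array([ 0.63314565, -0.03049901]), np.float64(0.67), array([301.44022989, 210.62643678])) [ 0.63650273 -0.02722038]
```

```bash
python3 -m handwheel '[[-0.1,0.5,0,0,1],[0,0,-0.5,0,1],[0,0,-0.5,0,1],[0,0,0,0,1]]'; python3 - <<'E'
from h import *
s=ctrl.sense(); p=s['tcp_pos'];print(p,s['wrist_force'])
im=snap('side','s14.png',(240,140,360,240),6.5);g=(.634,-.027);z=p[2]-.035
print(epot(im,'green_pot',p[:2],z),epot(im,'blue_pot',g,.004))
E
```

```text
clock: 44.05
tcp_pos: [0.6338, -0.0274, 0.0994]
ee_rot: [0.846, -0.532, -0.043, 0.015]
wrist_force: [0.6, -0.4, -0.5]
finger_gap: 0.649
[ 0.63376532 -0.027438    0.09937534] [ 0.61078461 -0.3852956  -0.46786337]
[ 0.63829384 -0.02552464] [ 0.63650273 -0.02722038]
```

View pics/s14.png

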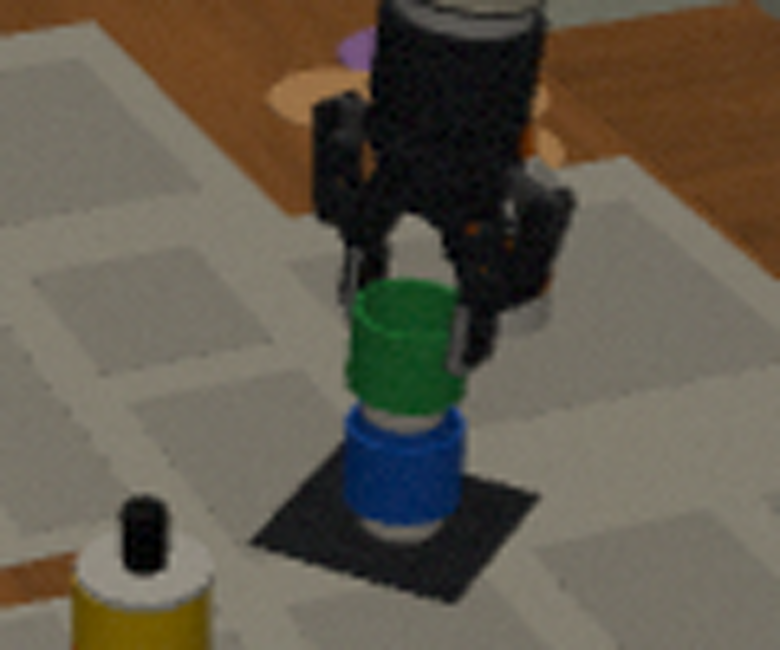

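The green foot is centred over the blue mouth at crop (403,420), so I lower it in.

```bash
python3 -m handwheel '[[0,0,-0.5,0,1],[0,0,-0.5,0,1],[0,0,-0.4,0,1],[0,0,-0.2,0,1],[0,0,0,0,1]]'; python3 - <<'E'
from h import *
s=ctrl.sense(); p=s['tcp_pos'];print(p,s['wrist_force'])
im=snap('side');g=(.634,-.027);z=p[2]-.035
print(epot(im,'green_pot',p[:2],z),epot(im,'blue_pot',g,.004))
E
```

```text
clock: 44.6
tcp_pos: [0.6338, -0.0276, 0.0818]
ee_rot: [0.846, -0.532, -0.043, 0.015]
wrist_force: [-0.6, -0.6, -1.7]
finger_gap: 0.645
[ 0.63377949 -0.02755308  0.08180655] [-0.56987446 -0.60027974 -1.68318891]
[ 0.63868579 -0.02623434] [ 0.63650273 -0.02722038]
```

```bash
python3 -m handwheel '[[0,0,-0.15,0,1],[0,0,0,0,1],[0,0,0,0,0],[0,0,0,0,0],[0,0,0,0,0],[0,0,0,0,0],[0,0,1,0,0],[0,0,2,0,0],[0,0,3,0,0],[0,0,3,0,0],[0,0,3,0,0],[0,0,0,0,0]]'; python3 - <<'E'
from h import *
im=snap('side'); g=(.634,-.027)
cv2.imwrite('pics/s15.png',np.hstack([cv2.resize(im[180:240,260:340],None,fx=5,fy=5),cv2.resize(im[205:265,220:300],None,fx=5,fy=5)])[:,:,::-1])
print(ctrl.sense()['tcp_pos'],pot('side',im,'green_pot',g,.046),epot(im,'green_pot',g,.046),epot(im,'blue_pot',g,.004),cal('side')[0]['fov_y'])
E
```

```text
clock: 45.85
tcp_pos: [0.6338, -0.0267, 0.2086]
ee_rot: [0.846, -0.532, -0.043, 0.014]
wrist_force: [0.5, 0.7, 0.0]
finger_gap: 1.004
[ 0.63276431 -0.027037    0.20655605] (array([ 0.63570643, -0.02731677]), np.float64(0.89), array([302.37983193, 198.42745098])) [ 0.63925055 -0.02505039] [ 0.63650273 -0.02722038] 48.762111807549104
```

View pics/s15.png

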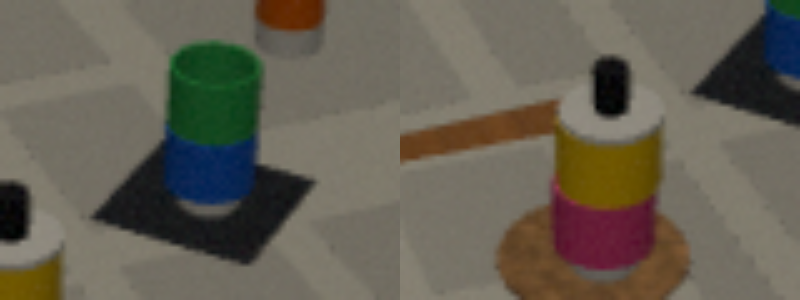

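```bash
python3 -m handwheel '[[0,2,1,0,0],[0,3,1,0,0],[0,3,1,0,0],[0,3,0,0,0],[0,2,0,0,0],[0,0,0,0,0],[0,0,0,0,0]]'; python3 - <<'E'
from h import *
im=snap('side'); top=snap('top'); g=(.446,-.161); b=(.634,-.027)
print('side edges pink,yellow,blue,green',epot(im,'pink_pot',g,.004),epot(im,'yellow_pot',g,.046),epot(im,'blue_pot',b,.004),epot(im,'green_pot',b,.046))
print('top',pot('top',top,'green_pot',b,.046,.016),pot('top',top,'yellow_pot',g,.046),pot('top',top,'pink_pot',g,.004))
print([(round(t['conf'],2),fit('top',t['region'],g,.029,.104,.109)) for t in ctrl.trace('top','lid')[:1]])
for n,r,z1,q in(('craft_tin',.057,.084,(.54,-.514)),('glue_bottle',.0245,.135,(.777,.141))):
  print(n,[fit('side',t['region'],q,r,0,z1) for t in ctrl.trace('side',n)[:1]])
E
```

```text
clock: 46.6
tcp_pos: [0.6275, 0.1154, 0.2366]
ee_rot: [0.847, -0.53, -0.048, 0.016]
wrist_force: [0.3, -1.1, 0.2]
finger_gap: 1.002
side edges pink,yellow,blue,green [ 0.44892638 -0.15989155] [ 0.450394   -0.15729859] [ 0.63354016 -0.02608833] [ 0.63925055 -0.02505039]
top (array([ 0.63438371, -0.02937009]), np.float64(0.93), array([286.05457401, 186.35021594])) (array([ 0.45061381, -0.14326649]), np.float64(0.06), array([333.94358974, 259.58461538])) (array([ 0.44137918, -0.13888342]), np.float64(0.05), array([330.20895522, 263.0199005 ]))
[(0.7, (array([ 0.44727615, -0.16723051]), np.float64(0.9), array([344.87143465, 260.89484887])))]
craft_tin [(array([ 0.54450931, -0.50587292]), np.float64(0.95), array([354.95440635, 321.63881082]))]
glue_bottle [(array([0.76374277, 0.11632015]), np.float64(0.57), array([318.14141414, 175.45082403]))]
```

```bash
python3 -c "
from workcell import ctrl
print(ctrl.hand_in())"
```

```text
the job is handed in; nothing more can be done
None
```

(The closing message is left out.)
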